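# Refit the warmer's dial knob and switch the warmer off

## Robot

A 6-joint arm with a two-finger parallel gripper is mounted at the origin on the work surface. World frame = base frame: x ahead of the robot, y to its left, z up, the work surface at z = 0. Lengths are in m, angles in degrees, forces in N, time in s.
With the tool pointing down it reaches from about 0.35 to 0.875 m from the base axis. Payload 4.2 kg.
Tool frame: the origin (TCP) lies at the very end of the fingers, on their centre line; the grasp point (between the pads) lies behind it (r.grip_point_offset is the z of the grasp point in the tool frame, in m); z points along the fingers, y is the direction in which the jaws open and shut (so a half turn about z gives the same grasp; the last joint's range is limited). The gripper opens to 87 mm and grips with 3 to 60 N. Pads are 19 mm wide; open, the fingers measure 117 mm over their backs; the gripper's body (75 mm by 190 mm) begins 51 mm behind the grasp point.
Start: joints at [80.592, 22.042, 0.453, 0, -68.411, -14.817], TCP at [0.256, 0.57, 0.223] pointing down, gripper open.
Joint ranges: [-179.83, 179.83], [-69.29, 118.12], [-61.27, 80.66], [-181.25, 117.63], [-171.15, -9.14], [-177.46, 177.46]. Speed limits (degrees/s): [159.86, 159.86, 180, 180, 180, 180].

## Interface

Orientations are given as a 3x3 rotation matrix whose columns are the frame's x, y, z axes.
In Python, from station import r, capture, workorder gives the robot as it stands. The module is installed in compiled form; this text tells all that it offers.
- The arm moves only by the shell command python3 -m crank 'ROWS'. ROWS is JSON, a list of rows, each an object with "delta_rot": the turn, a rotation vector about the tool's x, y, z in rad, a list of three; "linear": the shift along the tool's x, y, z in m, a list of three; "gripper": the opening in per cent of the stroke, from 0 (shut) to 100 (fully open). A call has 1 to 10 rows; each row shifts and turns the commanded pose from where the row before left it, along the tool's axes as they then stand; what a row does not reach is not made up. A row lasts 1/8 s, in which the tool goes at most 62.5 mm and 10.7 degrees, less where a joint would pass 70% of its speed; a pose out of reach is approached as far as the arm can. A call is refused whole if a number of a shift passes 0.0625 or a number of a turn 0.188, either way. A call with a gripper value outside its range is refused whole. The fingers move at their own pace and stop on an object; the grip force is fixed at half the most. Time passes only in rows, so rows that do not move let the fingers close. It gives the time, the measured TCP pose, the force and the opening at its end, in the units of the state.
- r.sense(): the state, without advancing time (a new reading comes with each control period).
- capture(name): name is "scene" or "side" or "wrist"; returns a dict with "img" (400x640x3 uint8, blue, green, red), "fx", "fy", "cx", "cy" (pixels), "world_from_camera" (4x4, takes a point from camera to world coordinates). Camera axes: x right, y down, z forward; pixel columns grow to the right and rows downward; lengths in m; the calibration is good to about 2 mm. A picture is of the moment at which its call begins. There is no depth.
- workorder.finish_job(): hands the job in, once; it reports no verdict.
The state is a dict: "time_s": time; "joints": joint angles; "joint_velocities": joint speeds; "effort": joint torques, N m; "tcp_pos": TCP position; "ee_rot": TCP orientation; "wrist_force": force on the tool from outside, world axes, zero at the start; "moment": the same for the moment, N m; "gripper_width": opening from 0.0 (shut) to 1.0 (fully open).
Only numpy, scipy, OpenCV 4.12 (cv2) and the standard library are available. Lean on these libraries where they do the work, as an engineer would, in place of code of your own. Each camera call takes 0.05 s, during which the arm holds its last target.

## Task

The control knob has been pulled off the coffee warming plate and lies on the gold tray, and the plate was left on. Put the knob back on the shaft with its flat matching the shaft's flat and push it fully home until it snaps; then turn it anticlockwise to off, up against its stop at the white off mark, and let go. Leave the coffee pot and the cups where they stand.

Things in the scene. Friction and masses are not known exactly. Their poses are not given: they have to be found in the camera images.
- knob: loose black plastic knob, 90 g, lying face up on the tray. Round skirt 76 mm across, 9 mm high; on it a grip bar 28 mm wide (y), upright sides, 9 to 38 mm above the underside, along x from -34 to +30 mm. Origin: centre of the underside, on the bore axis; z points out of the face (up as it lies), x along the bar to the pointer. The bore opens in the underside, straight up along z.
- knob_pointer (a point): tip of the knob's pointer: the beak to which the bar tapers, 46 mm from the bore axis along the knob's x, 38 mm above its underside, with a white line along its top. Axes as the knob's. Bore inside the knob: 15 mm across, 27.5 mm deep, cut by a flat 3.5 mm from its axis on the pointer's side.
- shaft_tip (a point): centre of the free end of the bare steel D-shaft, 30 mm out from the sloping panel. z points out along the shaft, which leans 30 degrees from vertical towards the plate's front (-x). x points square out of the shaft's flat and turns with it: the knob's pointer must point that way to go on. Fully home, the knob's origin lies 27.5 mm below this point along the shaft, 2.5 mm off the panel.
- shaft_foot (a point): where the shaft's axis meets the panel, 62 mm above the table; axes as shaft_tip. Shaft: 14 mm thick, flat 3 mm from its axis along all its length, last 3 mm chamfered by 2.5 mm; the knob has 0.5 mm play all round and turns up to 10 degrees before it carries the shaft along. Two sprung catches on its sides rub when the knob is 14 mm from home, resist with 5 to 15 N in all and snap in over the last 2 mm.
- dial (a joint): turn of the D-shaft in rad: 0 is off, a stop, where flat and pointer face straight up the slope to the white off mark; grows clockwise (heat up) as seen facing the panel, up to 4.2. It starts between 0.6 and 1.4 and stays where it is left; turning takes about 0.04 N m.
- off_mark (a point): the white off mark, a short dash on the panel at its upper edge, straight up the slope from the shaft's foot and 50 mm from it. Axes: x up the slope, z square out of the panel.
- warmer: electric coffee warming plate, fixed: aluminium block 220 mm wide (y), 90 mm high, round black heating plate on top at the back. Its front (-x) is a dark panel 220 mm wide, 110 mm long, sloping up away from the robot at 30 degrees to the table, with the shaft in its middle. Origin: on the table straight below the shaft's foot, x to the back; it reaches from -48 to +243 mm in x.
- tray: gold-tone steel tray, fixed, 300 mm (x) by 240 mm (y), floor 3 mm thick, rim 15 mm high. Origin: centre of its underside.
- cup0: small painted ceramic coffee cup without a handle, 60 mm across the rim, 50 mm high, standing on the far part of the tray. Origin: centre of its foot.
- cup1: a second such cup. Origin: centre of its foot.
- cup2: a third such cup. Origin: centre of its foot.
- dallah: chrome coffee pot with spout (-x) and handle (+x), 223 mm high, 96 mm across its body and 180 mm from spout to handle, standing beyond and between the tray and the warming plate. Origin: centre of its foot.
Mind the look-alikes: they are no part of the job. What is shaped like the knob but purple or red is not meant.

How it is judged:
By the outcome, as a careful person would: the job done as asked, in the order asked, and still so for the second after the job is handed in, with the robot touching nothing.
It also fails if it takes over 48 s, if anything falls off the work surface, if the arm or the gripper's body presses on something with over 40 N, if the wrist force passes 120 N, or if a joint passes its speed limit or range.

## Working session

There is one attempt and no reset: what is moved stays moved. The work goes in short steps, Python scripts to look and compute and a shell command to move; the robot and the scene stay as the last step left them, time stands still between calls to the robot, and variables do not carry over. Pictures are saved under pics/ and viewed, and the job is handed in when it is done.

```bash
mkdir -p pics; ls; python3 - <<'E'
from station import r,capture
import cv2,numpy as np
for n in("scene","side","wrist"):
    c=capture(n);cv2.imwrite(f"pics/{n}0.png",c["img"]);print(n,c["fx"],c["fy"],c["cx"],c["cy"]);print(np.round(c["world_from_camera"],4).tolist())
print(r.sense(),r.grip_point_offset)
E
```

```text
pics
scene 401.72125758362216 401.72125758362216 322.83191447960735 196.382005083739
[[0.5841, 0.6168, -0.5276, 1.0426], [0.8115, -0.4299, 0.3958, -0.5289], [0.0173, -0.6594, -0.7516, 0.8886], [0.0, 0.0, 0.0, 1.0]]
side 400.589215300927 400.589215300927 321.6527068608438 202.48756371491055
[[-0.9607, -0.2229, 0.1657, 0.2901], [-0.2775, 0.7477, -0.6032, 0.6081], [0.0106, -0.6255, -0.7802, 1.006], [0.0, 0.0, 0.0, 1.0]]
wrist 336.9142542557401 336.9142542557401 320.53669486215836 193.27876685584673
[[-0.4108, -0.8765, -0.2508, 0.3252], [-0.9117, 0.3956, 0.111, 0.5397], [0.0019, 0.2742, -0.9617, 0.3845], [0.0, 0.0, 0.0, 1.0]]
{'time_s': 0.15, 'joints': array([ 8.05925115e+01,  2.20824494e+01,  3.97518192e-01, -1.90349936e-02,
       -6.84126004e+01, -1.48169675e+01]), 'joint_velocities': array([ 0.00730091, -0.17756175,  0.17082406,  0.10399425,  0.06555551,
        0.13380861]), 'effort': array([ 4.40080203e-04, -3.91052485e+01,  1.87588280e+01,  4.22232226e+00,
        1.23897110e-02, -1.35245268e-04]), 'tcp_pos': array([0.25624766, 0.56955166, 0.22169412]), 'ee_rot': array([[ 9.11894834e-01, -4.10423527e-01, -5.83003237e-04],
       [-4.10423918e-01, -9.11893390e-01, -1.62884074e-03],
       [ 1.36877764e-04,  1.72460993e-03, -9.99998503e-01]]), 'wrist_force': array([ 1.1086364 , -0.34812747, -0.06248897]), 'moment': array([0.03294184, 0.00324647, 0.00318921]), 'gripper_width': 0.999609034835833} -0.0187
```

View pics/scene0.png

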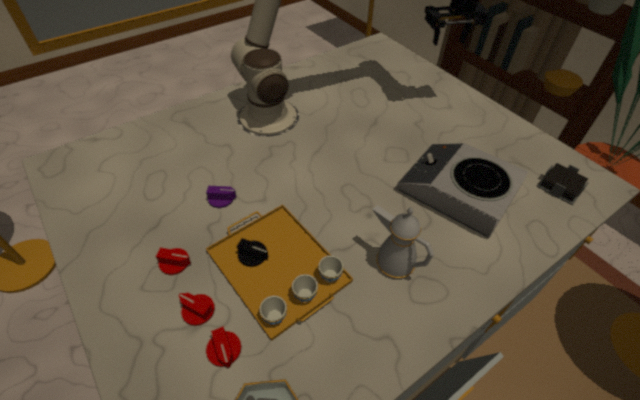

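View pics/side0.png

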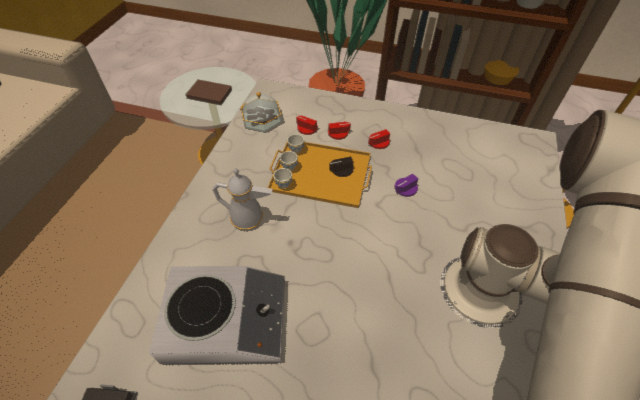

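View pics/wrist0.png

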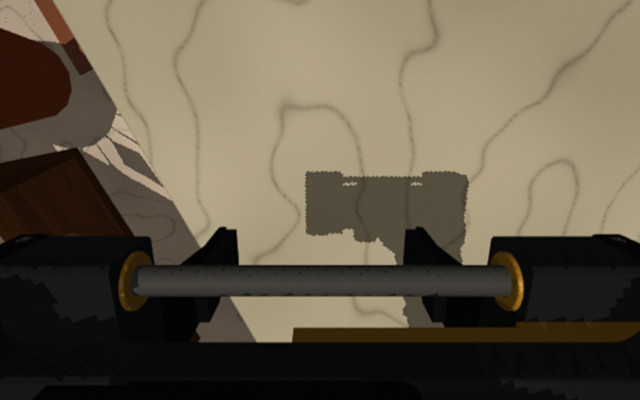

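The scene camera shows the black knob at about (252,252) on the tray and the shaft at about (430,157). The side camera has the knob at (342,166) and the shaft at (265,308). The purple and red ones are decoys. I'll enlarge these areas.

```bash
python3 - <<'E'
import cv2,numpy as np
s=cv2.imread("pics/scene0.png");d=cv2.imread("pics/side0.png")
def z(i,x0,y0,w,h,k=8):
    return cv2.resize(cv2.convertScaleAbs(i[y0:y0+h,x0:x0+w],alpha=1.6,beta=15),(w*k,h*k),interpolation=cv2.INTER_CUBIC)
a=np.hstack([z(s,230,232,50,37),z(d,320,148,50,37)])
b=np.hstack([z(s,400,140,50,37),z(d,240,290,50,37)])
cv2.imwrite("pics/z0.png",np.vstack([a,b]))
E
```

```text
(no output)
```

View pics/z0.png

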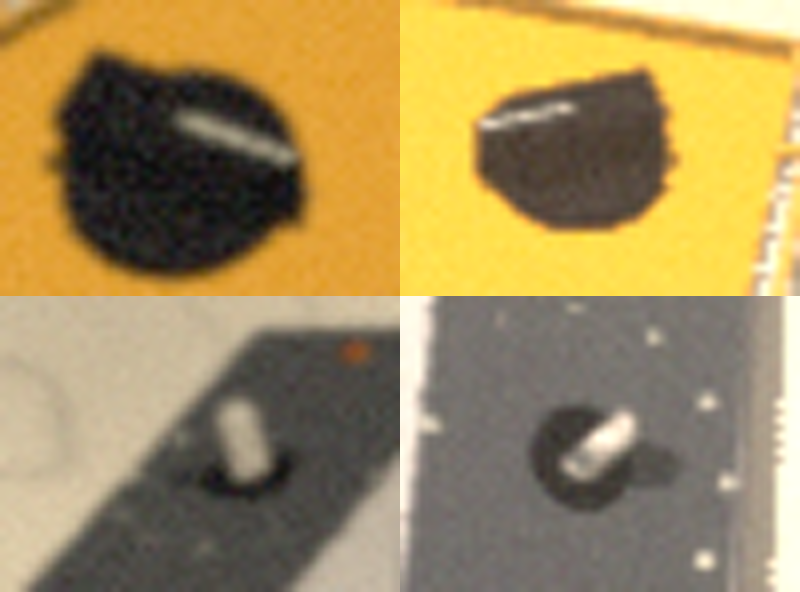

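```bash
cat > h.py <<'E'
import cv2,numpy as np
from station import r,capture
np.set_printoptions(precision=4,suppress=True)
# calibration stored
C={"scene":(401.72125758,322.83191448,196.38200508,np.array([[0.5841,0.6168,-0.5276,1.0426],[0.8115,-0.4299,0.3958,-0.5289],[0.0173,-0.6594,-0.7516,0.8886]])),
"side":(400.5892153,321.65270686,202.48756371,np.array([[-0.9607,-0.2229,0.1657,0.2901],[-0.2775,0.7477,-0.6032,0.6081],[0.0106,-0.6255,-0.7802,1.006]]))}
def ray(c,p):
    f,cx,cy,T=C[c] if isinstance(c,str) else (c["fx"],c["cx"],c["cy"],c["world_from_camera"][:3])
    d=T[:,:3]@np.array([(p[0]-cx)/f,(p[1]-cy)/f,1]);return T[:,3],d/np.linalg.norm(d)
def onz(c,p,z):
    o,d=ray(c,p);return o+d*(z-o[2])/d[2]
def tri(a,p,b,q):
    o1,d1=ray(a,p);o2,d2=ray(b,q)
    s=np.linalg.lstsq(np.stack([d1,-d2],1),o2-o1,rcond=None)[0]
    x,y=o1+s[0]*d1,o2+s[1]*d2
    return (x+y)/2,np.linalg.norm(x-y)
def proj(c,P):
    f,cx,cy,T=C[c] if isinstance(c,str) else (c["fx"],c["cx"],c["cy"],c["world_from_camera"][:3])
    q=T[:,:3].T@(np.asarray(P)-T[:,3]);return np.array([f*q[0]/q[2]+cx,f*q[1]/q[2]+cy])
E
python3 - <<'E'
from h import *
print("ptip",tri("scene",(267.1,251.75),"side",(330,163.6)),onz("scene",(267.1,251.75),.041),onz("side",(330,163.6),.041))
print("pend",tri("scene",(251.9,246.75),"side",(341.9,161.1)),onz("scene",(251.9,246.75),.041),onz("side",(341.9,161.1),.041))
print("tip",tri("scene",(429.75,153),"side",(268.1,305.3)))
print("foot",tri("scene",(431,162.4),"side",(261.9,311.5)),onz("scene",(431,162.4),.062),onz("side",(261.9,311.5),.062))
print("off",onz("side",(243.6,306),.087))
E
```

```text
ptip (array([ 0.5157, -0.3049,  0.041 ]), np.float64(0.003235327442513676)) [ 0.5173 -0.3042  0.041 ] [ 0.5146 -0.3063  0.041 ]
pend (array([ 0.4804, -0.3284,  0.0404]), np.float64(0.0030724123824313943)) [ 0.4824 -0.3279  0.041 ] [ 0.4793 -0.3291  0.041 ]
tip (array([0.5225, 0.2463, 0.0911]), np.float64(0.0056124663085451295))
foot (array([0.5364, 0.2516, 0.0598]), np.float64(0.0011372472113266828)) [0.5373 0.2493 0.062 ] [0.5364 0.2528 0.062 ]
off [0.5776 0.2616 0.087 ]
```

```bash
python3 - <<'E'
import cv2,numpy as np
s=cv2.imread("pics/scene0.png");d=cv2.imread("pics/side0.png")
def z(i,x0,y0,w,h,k=5):
    return cv2.resize(cv2.convertScaleAbs(i[y0:y0+h,x0:x0+w],alpha=1.5,beta=10),(w*k,h*k),interpolation=cv2.INTER_CUBIC)
cv2.imwrite("pics/z1.png",z(s,390,135,150,110)); cv2.imwrite("pics/z2.png",z(d,150,258,150,110))
E
```

```text
(no output)
```

View pics/z1.png

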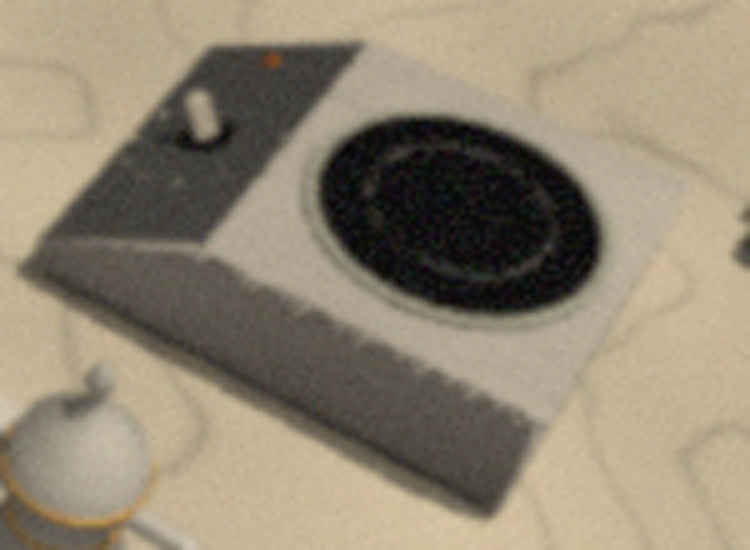

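View pics/z2.png

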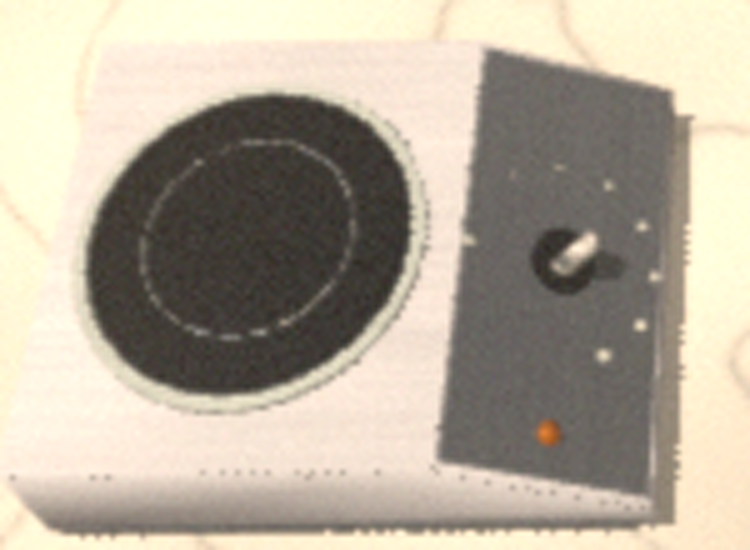

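```bash
python3 - <<'E'
from h import *
def cmp(a,b):
    v=a-b; return np.degrees(np.arctan2(v[1],v[0])), (a+b)/2, np.linalg.norm(v)
for c,p,q in(("side",(246.6,267),(237.4,350.4)),("scene",(430.6,183.6),(463,143.6))):
    print("upper",cmp(onz(c,q,.0895),onz(c,p,.0895)))
for c,p,q in(("scene",(398.4,183),(432,144.4)),):
    print("lower",cmp(onz(c,q,.0345),onz(c,p,.0345)))
# predicted knob bar geometry: axis from line
E
```

```text
upper (np.float64(107.25927009770206), array([0.58  , 0.263 , 0.0895]), np.float64(0.21374385418221814))
upper (np.float64(106.8641215888147), array([0.5822, 0.2622, 0.0895]), np.float64(0.2105917423948912))
lower (np.float64(107.25706649636962), array([0.4953, 0.2357, 0.0345]), np.float64(0.21547606996799892))
```

```bash
cat >> h.py <<'E'
from scipy.spatial.transform import Rotation as Ro
yaw=np.radians(17.1);foot=np.array([.537,.2500,.062])
wx=np.array([np.cos(yaw),np.sin(yaw),0]);s=-.5*wx+np.array([0,0,np.sqrt(.75)]);u=np.sqrt(.75)*wx+np.array([0,0,.5]);v=np.cross(s,u)
tip=foot+.03*s
def pd(th): return u*np.cos(th)-v*np.sin(th)
def Rt(x,z): return np.stack([x,np.cross(z,x),z],1)
def go(R,p,st=None):
    st=st or r.sense();R0=st["ee_rot"];rv=Ro.from_matrix(R0.T@R).as_rotvec();d=R.T@(p-st["tcp_pos"])
    print("t",round(st["time_s"],2),"rot",rv,"rows",np.linalg.norm(rv)/.185,"| then lin(new tool axes)",d,"rows",np.linalg.norm(d)/.0625, "| lin in old axes",R0.T@(p-st["tcp_pos"]))
    n=int(np.ceil(np.linalg.norm(rv)/.185)) or 1; print(" per-row rot",n,rv/n)
E
python3 - <<'E'
from h import *
R=Rt(pd(1.0),-s);print(R)
go(R,tip+.05*s-.055*pd(1.0))
E
```

```text
[[ 0.6947 -0.5376  0.4779]
 [-0.6667 -0.7307  0.147 ]
 [ 0.2702 -0.4207 -0.866 ]]
t 0.15 rot [0.4    0.3421 0.2726] rows 3.2037647878376645 | then lin(new tool axes) [0.3099 0.1497 0.1455] rows 5.97899830998372 | lin in old axes [0.3072 0.1846 0.1056]
 per-row rot 4 [0.1    0.0855 0.0681]
```

```bash
python3 -m crank '[{"delta_rot":[0.1,0.0855,0.068],"linear":[0,0,0],"gripper":100},{"delta_rot":[0.1,0.0855,0.068],"linear":[0,0,0],"gripper":100},{"delta_rot":[0.1,0.0855,0.068],"linear":[0,0,0],"gripper":100},{"delta_rot":[0.1,0.0855,0.068],"linear":[0,0,0],"gripper":100},{"delta_rot":[0,0,0],"linear":[0.05,0.025,0.024],"gripper":100},{"delta_rot":[0,0,0],"linear":[0.05,0.025,0.024],"gripper":100},{"delta_rot":[0,0,0],"linear":[0.05,0.025,0.024],"gripper":100},{"delta_rot":[0,0,0],"linear":[0.05,0.025,0.024],"gripper":100},{"delta_rot":[0,0,0],"linear":[0.05,0.025,0.024],"gripper":100},{"delta_rot":[0,0,0],"linear":[0.05,0.025,0.024],"gripper":100}]'
python3 - <<'E'
from h import *
go(Rt(pd(1.0),-s),tip+.05*s-.055*pd(1.0))
print(r.sense()["joints"])
E
```

```text
time_s: 1.4
tcp_pos: [0.4387, 0.3239, 0.1378]
ee_rot: [[0.694, -0.534, 0.483], [-0.664, -0.734, 0.142], [0.279, -0.419, -0.864]]
wrist_force: [1.7, 1.5, 1.9]
gripper_width: 0.999
t 1.4 rot [ 0.0001 -0.0074  0.0048] rows 0.04744969316290073 | then lin(new tool axes) [0.0421 0.033  0.0217] rows 0.9239931268355979 | lin in old axes [0.0418 0.0332 0.022 ]
 per-row rot 1 [ 0.0001 -0.0074  0.0048]
[ 36.8671   8.502  -56.247  108.2055 -10.6845 -92.796 ]
```

```bash
python3 -m crank '[{"delta_rot":[0,0,0],"linear":[0.021,0.016,0.011],"gripper":100},{"delta_rot":[0,0,0],"linear":[0.021,0.016,0.011],"gripper":100},{"delta_rot":[0,0,0],"linear":[0,0,0],"gripper":100}]'
python3 - <<'E'
from h import *
go(Rt(pd(1.0),-s),tip+.05*s-.055*pd(1.0))
print(r.sense()["joints"])
c=capture("wrist");cv2.imwrite("pics/w1.png",c["img"]);np.savez("w1.npz",**c)
E
```

```text
time_s: 1.78
tcp_pos: [0.4562, 0.2869, 0.1275]
ee_rot: [[0.682, -0.546, 0.486], [-0.667, -0.738, 0.107], [0.3, -0.396, -0.868]]
wrist_force: [-0.2, 0.3, 0.6]
gripper_width: 0.999
t 1.77 rot [ 0.0262 -0.0318  0.0057] rows 0.2248319790920718 | then lin(new tool axes) [0.008  0.0111 0.0099] rows 0.27025300726039503 | lin in old axes [0.0076 0.0109 0.0105]
 per-row rot 1 [ 0.0262 -0.0318  0.0057]
[ 28.8774   8.9834 -56.5161 117.634   -9.1692 -95.226 ]
```

View pics/w1.png

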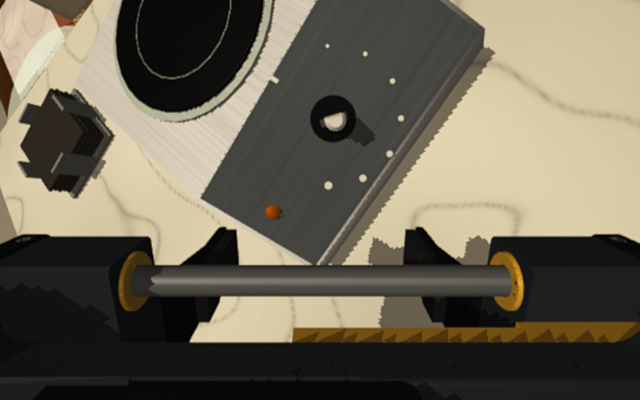

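```bash
python3 - <<'E'
from h import *
c=cv2.imread("pics/w1.png")
z=cv2.resize(c[85:155,290:380],None,fx=8,fy=8,interpolation=cv2.INTER_CUBIC);cv2.imwrite("pics/w1z.png",z)
c=dict(np.load("w1.npz"))
for n,P in(("foot",foot),("tip",tip),("off",foot+.05*u)):print(n,proj(c,P))
E
```

```text
foot [334.2704 118.4575]
tip [337.3104 119.7434]
off [276.1649  79.6044]
```

View pics/w1z.png

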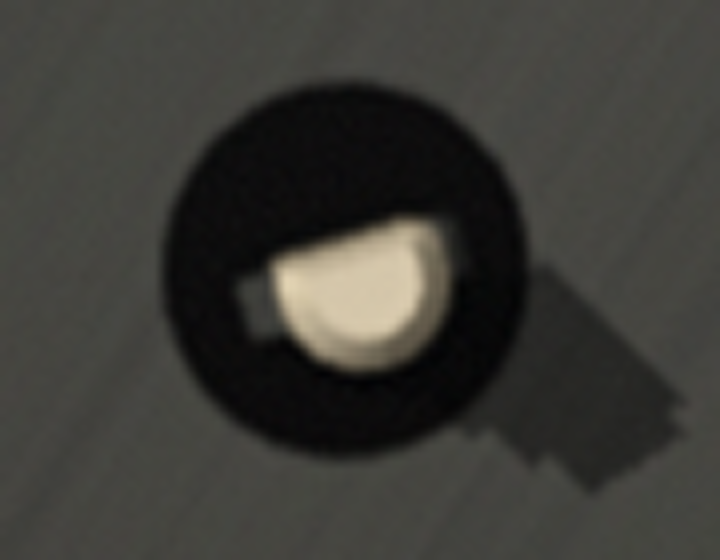

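```bash
cat >> h.py <<'E'
def onpl(c,p,P,n):
    o,d=ray(c,p);return o+d*((P-o)@n)/(d@n)
E
python3 - <<'E'
from h import *
c=dict(np.load("w1.npz"))
Z=lambda x,y:(290+(x+.5)/8-.5,85+(y+.5)/8-.5)
for p,q in((Z(275,262),Z(420,215)),(Z(258,305),Z(453,240))):
    a=onpl(c,p,tip,s);b=onpl(c,q,tip,s);d=b-a;n=np.cross(s,d) # d right in image; n up?
    print(np.linalg.norm(d),"theta",np.degrees(np.arctan2(-(n@v),n@u)))
print(onpl(c,Z(345,270),foot,s),onpl(c,Z(363,287),tip,s),tip)
o=onpl(c,(274.3,79),foot,s);f=onpl(c,Z(345,270),foot,s);print(o-f,np.linalg.norm(o-f),"yaw",np.degrees(np.arctan2(*(o-f)[1::-1])))
print(c["world_from_camera"])
E
```

```text
0.012338026591683413 theta 39.51111850803482
0.01668655525810782 theta 39.006961510568566
[0.5377 0.2508 0.0625] [0.5232 0.247  0.0885] [0.5227 0.2456 0.088 ]
[0.0417 0.0126 0.0251] 0.05028728403027431 yaw 16.869748788597498
[[-0.547  -0.789   0.2799  0.4292]
 [-0.7374  0.6124  0.285   0.2204]
 [-0.3963 -0.0505 -0.9167  0.2915]
 [ 0.      0.      0.      1.    ]]
```

```bash
sed -i 's/radians(17.1)/radians(17.0)/; s/\[.537,.2500,.062\]/[.5375,.2504,.062]/' h.py; cat > k.py <<'E'
from h import *
import itertools
D=[([80.5925,22.0824,.3975,-.019,-68.4126,-14.817],[.25625,.56955,.22169],[[.9119,-.4104,-.0006],[-.4104,-.9119,-.0016],[.0001,.0017,-1]]),
([36.8671,8.502,-56.247,108.2055,-10.6845,-92.796],[.4387,.3239,.1378],[[.694,-.534,.483],[-.664,-.734,.142],[.279,-.419,-.864]]),
([28.8774,8.9834,-56.5161,117.634,-9.1692,-95.226],[.4562,.2869,.1275],[[.682,-.546,.486],[-.667,-.738,.107],[.3,-.396,-.868]])]
def fkR(q,s4=1,s6=1):
    # forearm frame: x along forearm; pitch down positive about +y
    return Ro.from_euler("ZYXYX",[q[0],q[1]-q[2],s4*q[3],-q[4],s6*q[5]],degrees=True).as_matrix()
E
python3 - <<'E'
from k import *
for s4,s6 in itertools.product((1,-1),(1,-1)):
    print(s4,s6)
    M=[fkR(q,s4,s6).T@np.array(R) for q,p,R in D]
    for m in M: print(m.round(3).tolist())
E
```

```text
1 1Traceback (most recent call last):
  File "<stdin>", line 4, in <module>
  File "k.py", line 8, in fkR
    return Ro.from_euler("ZYXYX",[q[0],q[1]-q[2],s4*q[3],-q[4],s6*q[5]],degrees=True).as_matrix()
           ~~~~~~~~~~~~~^^^^^^^^^^^^^^^^^^^^^^^^^^^^^^^^^^^^^^^^^^^^^^^^^^^^^^^^^^^^^
  File "scipy/spatial/transform/_rotation.pyx", line 1413, in scipy.spatial.transform._rotation.Rotation.from_euler
ValueError: Expected axis specification to be a non-empty string of upto 3 characters, got ZYXYX
```

```bash
sed -i 's/return Ro.from_euler("ZYXYX".*/return (Ro.from_euler("ZYX",[q[0],q[1]-q[2],s4*q[3]],degrees=True)*Ro.from_euler("YX",[-q[4],s6*q[5]],degrees=True)).as_matrix()/' k.py
python3 - <<'E'
from k import *
for s4,s6 in itertools.product((1,-1),(1,-1)):
    print(s4,s6)
    M=[fkR(q,s4,s6).T@np.array(R) for q,p,R in D]
    for m in M: print(m.round(3).tolist())
E
```

```text
1 1
[[0.001, -0.0, 1.0], [-0.869, 0.495, 0.001], [-0.495, -0.869, 0.0]]
[[-0.334, -0.094, 0.938], [-0.796, -0.505, -0.334], [0.506, -0.857, 0.094]]
[[-0.258, -0.108, 0.961], [-0.668, -0.698, -0.258], [0.698, -0.707, 0.108]]
1 -1
[[0.001, -0.0, 1.0], [-1.0, 0.0, 0.001], [-0.0, -1.0, -0.0]]
[[-0.334, -0.094, 0.938], [0.743, 0.586, 0.323], [-0.581, 0.804, -0.126]]
[[-0.258, -0.108, 0.961], [0.531, 0.815, 0.234], [-0.807, 0.569, -0.153]]
-1 1
[[0.0, 0.0, 1.0], [-0.869, 0.494, 0.0], [-0.494, -0.869, 0.0]]
[[-0.0, -0.0, 1.0], [0.995, -0.097, 0.0], [0.097, 0.995, -0.0]]
[[-0.0, -0.0, 1.001], [0.983, -0.181, -0.0], [0.182, 0.983, -0.0]]
-1 -1
[[0.0, 0.0, 1.0], [-1.0, -0.0, 0.0], [0.0, -1.0, 0.0]]
[[-0.0, -0.0, 1.0], [-1.0, -0.0, -0.0], [0.001, -1.0, 0.0]]
[[-0.0, -0.0, 1.001], [-1.0, -0.0, 0.0], [-0.001, -1.0, 0.0]]
```

```bash
python3 -m crank '[{"delta_rot":[0,0,0],"linear":[-0.03,0,-0.05],"gripper":100},{"delta_rot":[0,0,0],"linear":[-0.03,0,-0.05],"gripper":100}]'
cat > st.py <<'E'
from k import *
st=r.sense();print("(",st["joints"].round(4).tolist(),",",st["tcp_pos"].round(5).tolist(),",",st["ee_rot"].round(4).tolist(),")")
E
python3 st.py
python3 - <<'E'
from h import *
a=np.radians(33.7);R=Rt(np.array([np.cos(a),np.sin(a),0]),np.array([0,0,-1.]))
go(R,np.array([.4774,-.3304,.16])-.03*R[:,0])
E
```

```text
time_s: 2.08
tcp_pos: [0.4313, 0.3136, 0.1724]
ee_rot: [[0.668, -0.53, 0.522], [-0.672, -0.732, 0.117], [0.32, -0.429, -0.845]]
wrist_force: [-0.4, 0.9, 0.8]
gripper_width: 0.997
( [47.4733, 4.5538, -56.5703, 85.6405, -17.8625, -79.1467] , [0.43132, 0.31363, 0.17243] , [[0.6682, -0.5299, 0.5223], [-0.6716, -0.7316, 0.117], [0.3201, -0.4289, -0.8447]] )
t 2.08 rot [-0.1678 -0.5817 -1.2608] rows 7.560043248915996 | then lin(new tool axes) [-0.349   0.5614  0.0124] rows 10.578003561237448 | lin in old axes [ 0.4538  0.4775 -0.0557]
 per-row rot 8 [-0.021  -0.0727 -0.1576]
```

```bash
python3 -m crank '[{"delta_rot":[-0.021,-0.0727,-0.1576],"linear":[0,0,-0.02],"gripper":100},{"delta_rot":[-0.021,-0.0727,-0.1576],"linear":[0,0,-0.02],"gripper":100},{"delta_rot":[-0.021,-0.0727,-0.1576],"linear":[0,0,-0.01],"gripper":100},{"delta_rot":[-0.021,-0.0727,-0.1576],"linear":[0,0,0],"gripper":100},{"delta_rot":[-0.021,-0.0727,-0.1576],"linear":[0,0,0],"gripper":100},{"delta_rot":[-0.021,-0.0727,-0.1576],"linear":[0,0,0],"gripper":100},{"delta_rot":[-0.021,-0.0727,-0.1576],"linear":[0,0,0],"gripper":100},{"delta_rot":[-0.021,-0.0727,-0.1576],"linear":[0,0,0],"gripper":100}]'
python3 st.py
python3 - <<'E'
from h import *
a=np.radians(33.7);R=Rt(np.array([np.cos(a),np.sin(a),0]),np.array([0,0,-1.]))
go(R,np.array([.4774,-.3304,.16])-.03*R[:,0])
E
```

```text
time_s: 3.08
tcp_pos: [0.4379, 0.3049, 0.2077]
ee_rot: [[0.958, 0.241, 0.157], [0.231, -0.97, 0.079], [0.171, -0.039, -0.984]]
wrist_force: [0.3, -0.0, -0.2]
gripper_width: 1.001
( [55.086, 8.8331, -23.3125, 6.3796, -49.1134, 44.8581] , [0.43789, 0.30492, 0.20772] , [[0.9577, 0.2408, 0.1573], [0.231, -0.9698, 0.0786], [0.1715, -0.0389, -0.9844]] )
t 3.08 rot [-0.0087 -0.1774 -0.3472] rows 2.108197073537911 | then lin(new tool axes) [-0.3496  0.5505  0.0477] rows 10.461971330079379 | lin in old axes [-0.1448  0.6376 -0.002 ]
 per-row rot 3 [-0.0029 -0.0591 -0.1157]
```

```bash
python3 -m crank '[{"delta_rot":[-0.003,-0.059,-0.116],"linear":[0,0,0],"gripper":100},{"delta_rot":[-0.003,-0.059,-0.116],"linear":[0,0,0],"gripper":100},{"delta_rot":[-0.003,-0.059,-0.116],"linear":[0,0,0],"gripper":100},{"delta_rot":[0,0,0],"linear":[-0.032,0.05,0.0],"gripper":100},{"delta_rot":[0,0,0],"linear":[-0.032,0.05,0.0],"gripper":100},{"delta_rot":[0,0,0],"linear":[-0.032,0.05,0.0],"gripper":100},{"delta_rot":[0,0,0],"linear":[-0.032,0.05,0.0],"gripper":100},{"delta_rot":[0,0,0],"linear":[-0.032,0.05,0.0],"gripper":100},{"delta_rot":[0,0,0],"linear":[-0.032,0.05,0.0],"gripper":100}]'
python3 st.py
python3 - <<'E'
from h import *
a=np.radians(33.7);R=Rt(np.array([np.cos(a),np.sin(a),0]),np.array([0,0,-1.]))
go(R,np.array([.4774,-.3304,.16])-.03*R[:,0])
E
```

```text
time_s: 4.2
tcp_pos: [0.4425, -0.0534, 0.2074]
ee_rot: [[0.834, 0.551, 0.003], [0.551, -0.834, 0.0], [0.003, 0.001, -1.0]]
wrist_force: [1.4, 0.2, -0.5]
gripper_width: 0.997
( [14.1458, 4.9729, -24.8221, 0.027, -60.0276, 109.3051] , [0.44247, -0.05341, 0.20739] , [[0.8342, 0.5514, 0.0031], [0.5514, -0.8342, 0.0004], [0.0028, 0.0014, -1.0]] )
t 4.2 rot [ 0.0014 -0.0028 -0.0041] rows 0.027913158974969127 | then lin(new tool axes) [-0.1546  0.2498  0.0474] rows 4.761622910001602 | lin in old axes [-0.1537  0.2504  0.0473]
 per-row rot 1 [ 0.0014 -0.0028 -0.0041]
```

```bash
python3 -m crank '[{"delta_rot":[0,0,0],"linear":[-0.031,0.05,0.0095],"gripper":100},{"delta_rot":[0,0,0],"linear":[-0.031,0.05,0.0095],"gripper":100},{"delta_rot":[0,0,0],"linear":[-0.031,0.05,0.0095],"gripper":100},{"delta_rot":[0,0,0],"linear":[-0.031,0.05,0.0095],"gripper":100},{"delta_rot":[0,0,0],"linear":[-0.031,0.05,0.0095],"gripper":100},{"delta_rot":[0,0,0],"linear":[0,0,0],"gripper":100}]'
python3 st.py
python3 - <<'E'
from h import *
a=np.radians(33.7);R=Rt(np.array([np.cos(a),np.sin(a),0]),np.array([0,0,-1.]))
go(R,np.array([.4774,-.3304,.16])-.03*R[:,0])
c=capture("wrist");cv2.imwrite("pics/w2.png",c["img"]);np.savez("w2.npz",**c)
E
```

```text
time_s: 4.95
tcp_pos: [0.4497, -0.3489, 0.1575]
ee_rot: [[0.838, 0.546, -0.001], [0.546, -0.838, 0.001], [-0.0, -0.001, -1.0]]
wrist_force: [-0.2, 0.5, -0.5]
gripper_width: 0.997
( [-21.5171, 19.8391, -12.8641, -0.0335, -57.3539, 144.6392] , [0.44967, -0.34889, 0.15754] , [[0.8377, 0.5462, -0.0007], [0.5462, -0.8377, 0.0008], [-0.0002, -0.0011, -1.0]] )
t 4.95 rot [-0.0011  0.0002 -0.0104] rows 0.056552455000796226 | then lin(new tool axes) [ 0.0033  0.     -0.0025] rows 0.06628023139133675 | lin in old axes [ 0.0033 -0.     -0.0025]
 per-row rot 1 [-0.0011  0.0002 -0.0104]
```

View pics/w2.png

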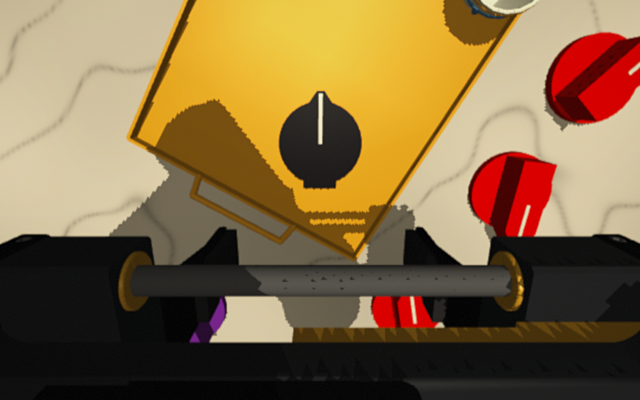

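```bash
python3 - <<'E'
from h import *
c=dict(np.load("w2.npz"));g=c["img"].max(2)
roi=np.zeros_like(g);roi[80:200,262:380]=255
m=((g<75)&(roi>0)).astype(np.uint8)
n,l,stt,ce=cv2.connectedComponentsWithStats(m)
i=1+stt[1:,4].argmax();print(stt[i],ce[i])
ys,xs=np.nonzero(l==i)
for y in range(100,190,8):
    k=xs[ys==y];print(y,k.min(),k.max())
w=(c["img"].min(2)>120)&(roi>0)&(cv2.dilate((l==i).astype(np.uint8),np.ones((7,7)))>0)
yy,xx=np.nonzero(w);print("line",yy.min(),yy.max(),np.polyfit(yy,xx,1))
lo=onz(c,(320,93),.041);hi=onz(c,(320,144),.041);print(lo,hi,np.degrees(np.arctan2(*(lo-hi)[1::-1])),np.linalg.norm(lo-hi))
E
cat >> k.py <<'E'
D+=[([47.4733,4.5538,-56.5703,85.6405,-17.8625,-79.1467],[.43132,.31363,.17243],0),([55.086,8.8331,-23.3125,6.3796,-49.1134,44.8581],[.43789,.30492,.20772],0),
([14.1458,4.9729,-24.8221,.027,-60.0276,109.3051],[.44247,-.05341,.20739],0),([-21.5171,19.8391,-12.8641,-.0335,-57.3539,144.6392],[.44967,-.34889,.15754],0)]
T0=np.array([[0,0,1.],[-1,0,0],[0,-1,0]])
def rows(q):
    a=np.radians
    R1=Ro.from_euler("z",q[0],degrees=True).as_matrix();p=a(q[1]);f=a(q[1]-q[2]);S,K=np.sin,np.cos
    cols=[[1,0,0],[0,0,1],[S(p),0,K(p)],[K(p),0,-S(p)],[K(f),0,-S(f)],[S(f),0,K(f)],[0,1,0]]
    cols=[R1@np.array(x) for x in cols]
    # wrist pieces
    Rw=fkR(q,-1,-1)
    cols.append(Rw[:,0])
    R5=(Ro.from_euler("ZYX",[q[0],q[1]-q[2],-q[3]],degrees=True)).as_matrix()
    cols.append(R5[:,1])
    cols.append((R5@Ro.from_euler("y",-q[4],degrees=True).as_matrix())[:,2])
    return np.stack(cols,1)
A=np.vstack([rows(q) for q,p,_ in D]);bb=np.concatenate([p for _,p,_ in D])
PAR=np.linalg.lstsq(A,bb,rcond=1e-6)[0]
def fk(q): return rows(q)@PAR, fkR(q,-1,-1)@T0
LO=np.array([-179.8,-69.2,-61.2,-181.2,-171.1,-9.2-168.2]);HI=np.array([179.8,118,80.6,117.6,-9.2,177.4])
from scipy.optimize import least_squares
def ik(R,p,q0):
    f=lambda q:np.concatenate([(fk(q)[0]-p)*10,(Ro.from_matrix(R.T@fk(q)[1])).as_rotvec()])
    o=least_squares(f,np.clip(q0,LO+.1,HI-.1),bounds=(LO,HI),x_scale=30.);return o.x,o.cost
E
python3 - <<'E'
from k import *
print(PAR,np.abs(A@PAR-bb).max())
print((A@PAR-bb).reshape(-1,3)*1000)
E
```

```text
[ 280   92   81   96 5239] [319.7667 143.9046]
100 312 328
108 299 341
116 289 350
124 284 356
132 281 359
140 280 360
148 280 360
156 282 358
164 286 354
172 292 347
180 304 335
[-0.0001  0.1607  0.5649  0.      0.4219 -0.      0.      0.3065 -0.1598
 -0.    ] 5.091877227356156e-05
[[-0.001   0.0049  0.0069]
 [-0.0395  0.0196 -0.0509]
 [ 0.0311 -0.023   0.0468]
 [ 0.005   0.004   0.0056]
 [ 0.0026  0.0012 -0.0019]
 [-0.0044 -0.0009  0.0015]
 [-0.0063 -0.0016 -0.0079]]Traceback (most recent call last):
  File "<stdin>", line 9, in <module>
    return umr_minimum(a, axis, None, out, keepdims, initial, where)
ValueError: zero-size array to reduction operation minimum which has no identity
```

```bash
python3 - <<'E'
from k import *
rng=np.random.default_rng(0)
def best(R,p):
    out=[]
    for _ in range(25):
        q,c=ik(R,p,rng.uniform(LO,HI)); 
        if c<1e-8 and not any(np.allclose(q,o,atol=.5) for o in out): out.append(q)
    return out
for tilt in(0,):
  for h in(.0135,.05):
   for th in(.686,0,-.2):
    for sg in(1,-1):
      R=Rt(sg*pd(th),-s)
      for q in best(R,foot+h*s): print(tilt,h,th,sg,q.round(1))
E
python3 - <<'E'
from k import *
q,p,_=D[6];P,R=fk(np.array(q));print(ik(R,P,np.array(q)+5))
rng=np.random.default_rng(0)
for th in(.686,0):
 for sg in(1,-1):
  for tl in np.radians([-30,-20,-10,0,10,20,30]):
    # tilt tool about its y (=knob y)
    R=Rt(sg*pd(th),-s)@Ro.from_euler("y",tl).as_matrix()
    g=foot+.032*s # grasp point fixed
    res=[]
    for _ in range(12):
        q,c=ik(R,g+.0187*R[:,2]+.02*s,rng.uniform(LO,HI)); res.append((c,q))
    c,q=min(res,key=lambda t:t[0]);print(th,sg,np.degrees(tl).round(),"%.1e"%c,q.round(1))
E
```

```text
(array([-21.5171,  19.8391, -12.8641,  -0.0335, -57.3539, 144.6392]), np.float64(1.2426909406162524e-22))
0.686 1 -30.0 1.3e-30 [ 32.   22.3 -14.8 -23.4 -44.8  56.2]
0.686 1 -20.0 7.9e-31 [ 37.7  19.1 -24.  -13.6 -30.   44.1]
0.686 1 -10.0 3.1e-06 [ 42.3  16.7 -42.1  21.8  -9.2   6.2]
0.686 1 0.0 7.0e-03 [ 22.3  15.9 -52.3 117.6  -9.2 -72.1]
0.686 1 10.0 2.2e-04 [   9.    16.6  -44.8 -181.2   -9.6 -121.4]
0.686 1 20.0 5.8e-03 [   8.9   18.5  -50.4 -181.2  -25.7 -120.8]
0.686 1 30.0 1.8e-02 [   8.8   22.6  -55.7 -181.2  -43.8 -119.5]
0.686 -1 -30.0 1.8e-02 [   8.8   22.6  -55.7 -181.2  -43.8   60.5]
0.686 -1 -20.0 5.8e-03 [   8.9   18.5  -50.4 -181.2  -25.7   59.2]
0.686 -1 -10.0 2.2e-04 [   9.    16.6  -44.8 -181.2   -9.6   58.6]
0.686 -1 0.0 7.0e-03 [ 22.3  15.9 -52.3 117.6  -9.2 107.9]
0.686 -1 10.0 3.1e-06 [  42.3   16.7  -42.1   21.8   -9.2 -173.8]
0.686 -1 20.0 7.6e-30 [  37.7   19.1  -24.   -13.6  -30.  -135.9]
0.686 -1 30.0 2.1e-27 [  32.    22.3  -14.8  -23.4  -44.8 -123.8]
0 1 -30.0 3.0e-29 [ 41.7  24.1 -17.8   0.  -48.1  65.3]
0 1 -20.0 5.1e-30 [ 43.9  20.3 -28.1   8.3 -32.9  56.4]
0 1 -10.0 2.9e-30 [ 41.9  16.9 -45.2  41.  -12.7  26.1]
0 1 0.0 7.0e-03 [ 22.3  15.9 -52.3 117.6  -9.2 -32.8]
0 1 10.0 1.7e-03 [   8.5   16.8  -40.1 -161.    -9.2 -102.4]
0 1 20.0 4.8e-31 [   5.5   18.7  -44.6 -158.3  -24.3 -102.5]
0 1 30.0 1.9e-29 [   3.3   25.   -53.  -164.1  -48.4  -93.8]
0 -1 -30.0 1.0e-30 [   3.3   25.   -53.  -164.1  -48.4   86.2]
0 -1 -20.0 9.7e-31 [   5.5   18.7  -44.6 -158.3  -24.3   77.5]
0 -1 -10.0 1.7e-03 [   8.5   16.8  -40.1 -161.    -9.2   77.6]
0 -1 0.0 7.0e-03 [ 22.3  15.9 -52.3 117.6  -9.2 147.2]
0 -1 10.0 7.8e-31 [  41.9   16.9  -45.2   41.   -12.7 -153.9]
0 -1 20.0 8.6e-31 [  43.9   20.3  -28.1    8.3  -32.9 -123.6]
0 -1 30.0 2.1e-27 [  41.7   24.1  -17.8   -0.   -48.1 -114.7]
```

```bash
python3 - <<'E'
from k import *
c=dict(np.load("w2.npz"))
ce=onz(c,(320.2,144),.012);t=onz(c,(320.2,92.5),.041);b=onz(c,(320.2,187.5),.041)
print("centre",ce,"beak",t,"bar back",b,"len",np.linalg.norm(t-b),np.linalg.norm((t-ce)[:2]))
a=np.radians(33.1);kx=np.array([np.cos(a),np.sin(a),0])
print(t-.046*kx,b+.034*kx)
print("dallah",onz("scene",(394,272),0),onz("side",(246,226),0))
Rk=Rt(kx,np.array([0,0,-1.]))
for tl in(-15,-20,-25):
    R=Rk@Ro.from_euler("y",tl,degrees=True).as_matrix()
    print(tl,ik(R,np.array([.478,-.331,.016]),r.sense()["joints"]))
    for th in(.686,.3,0,-.15,-.3):
        for h in (.031,.07):
            RR=Rt(pd(th),-s)@Ro.from_euler("y",tl,degrees=True).as_matrix()
            q,cc=ik(RR,foot+h*s+.0187*RR[:,2],np.array([37.7,19.1,-24,-13.6,-30,44]));print("  ",th,h,q.round(1),"%.0e"%cc)
E
```

```text
centre [ 0.4782 -0.3291  0.012 ] beak [ 0.5158 -0.3048  0.041 ] bar back [ 0.4503 -0.3474  0.041 ] len 0.07812639047839404 0.04471665804088678
[ 0.4772 -0.3299  0.041 ] [ 0.4788 -0.3289  0.041 ]
dallah [ 0.729  -0.0619  0.    ] [ 0.7005 -0.0146  0.    ]
-15 (array([-13.3173,  33.9208, -20.0767,  14.7494, -47.4261, 125.3255]), np.float64(1.935579643964489e-22))
   0.686 0.031 [ 40.4  20.3 -29.7  -4.7 -19.6  34. ] 6e-30
   0.686 0.07 [ 41.4  15.7 -30.9  -3.1 -23.   31.4] 7e-26
   0.3 0.031 [ 42.5  20.8 -32.    7.4 -21.4  42. ] 7e-26
   0.3 0.07 [ 43.6  16.3 -32.3   6.9 -25.6  41.5] 7e-30
   0 0.031 [ 43.9  21.  -35.   18.5 -21.6  46.6] 1e-30
   0 0.07 [ 45.2  16.6 -34.6  16.  -26.4  48.2] 7e-24
   -0.15 0.031 [ 44.3  21.  -36.9  25.  -21.4  48.2] 6e-28
   -0.15 0.07 [ 45.9  16.7 -36.2  21.1 -26.4  51. ] 1e-20
   -0.3 0.031 [ 44.4  21.  -39.1  32.3 -21.   49.2] 4e-20
   -0.3 0.07 [ 46.5  16.7 -38.   26.8 -26.2  53.4] 1e-29
-20 (array([-11.8385,  35.4087, -19.5993,  18.1439, -50.8769, 121.4752]), np.float64(2.2197043644529553e-27))
   0.686 0.031 [ 37.2  21.5 -23.2 -14.6 -28.5  45.6] 3e-
[... 494 characters left out ...]
6 -34.5  60.9] 1e-29
-25 (array([-10.4805,  37.0795, -18.8733,  20.9467, -54.5818, 118.2687]), np.float64(1.119233749183094e-25))
   0.686 0.031 [ 34.2  22.9 -18.2 -20.3 -36.3  52.7] 8e-30
   0.686 0.07 [ 35.1  18.6 -19.5 -18.7 -38.9  50. ] 2e-19
   0.3 0.031 [ 38.8  23.8 -19.7  -7.1 -38.5  58.2] 5e-24
   0.3 0.07 [ 39.7  19.6 -20.6  -6.5 -41.7  56.6] 8e-26
   0 0.031 [ 42.3  24.3 -22.3   3.4 -38.9  62.1] 9e-28
   0 0.07 [ 43.3  20.2 -22.9   3.3 -42.5  61.4] 4e-27
   -0.15 0.031 [ 44.   24.5 -24.1   9.  -38.7  63.8] 4e-20
   -0.15 0.07 [ 45.   20.4 -24.6   8.4 -42.4  63.6] 1e-22
   -0.3 0.031 [ 45.5  24.6 -26.3  14.9 -38.2  65.1] 2e-24
   -0.3 0.07 [ 46.6  20.5 -26.6  13.8 -42.1  65.5] 5e-27
```

```bash
cat >> k.py <<'E'
a_=np.radians(33.1);kx=np.array([np.cos(a_),np.sin(a_),0]);Rk=Rt(kx,np.array([0,0,-1.]));TY=Ro.from_euler("y",-20,degrees=True).as_matrix()
ko=np.array([.478,-.3293,.003])
RP=Rk@TY;PP=ko-.005*kx+np.array([0,0,.0145])
E
python3 - <<'E'
from k import *
go(RP,PP+[0,0,.06]);go(RP,PP)
E
```

```text
t 5.0 rot [-0.0008 -0.3495  0.0016] rows 1.8891036760916828 | then lin(new tool axes) [0.0544 0.0004 0.066 ] rows 1.3683537752745418 | lin in old axes [0.0285 0.0005 0.0806]
 per-row rot 2 [-0.0004 -0.1747  0.0008]
t 5.0 rot [-0.0008 -0.3495  0.0016] rows 1.8891036760916828 | then lin(new tool axes) [0.0749 0.0004 0.1224] rows 2.295731395893029 | lin in old axes [0.0285 0.0005 0.1406]
 per-row rot 2 [-0.0004 -0.1747  0.0008]
```

```bash
python3 -m crank '[{"delta_rot":[0,-0.175,0],"linear":[0,0,0],"gripper":100},{"delta_rot":[0,-0.175,0],"linear":[0,0,0],"gripper":100},{"delta_rot":[0,0,0],"linear":[0.027,0,0.033],"gripper":100},{"delta_rot":[0,0,0],"linear":[0.027,0,0.033],"gripper":100},{"delta_rot":[0,0,0],"linear":[0,0,0],"gripper":100}]'
python3 - <<'E'
from k import *
go(RP,PP)
c=capture("wrist");cv2.imwrite("pics/w3.png",c["img"])
E
```

```text
time_s: 5.62
tcp_pos: [0.4725, -0.3289, 0.0767]
ee_rot: [[0.782, 0.551, -0.29], [0.518, -0.834, -0.187], [-0.345, -0.004, -0.938]]
wrist_force: [-0.7, 0.3, 0.3]
gripper_width: 0.999
t 5.62 rot [-0.002   0.0036  0.0072] rows 0.04476104104245501 | then lin(new tool axes) [0.0196 0.0034 0.0559] rows 0.9490840511888182 | lin in old axes [0.0198 0.0036 0.0558]
 per-row rot 1 [-0.002   0.0036  0.0072]
```

View pics/w3.png

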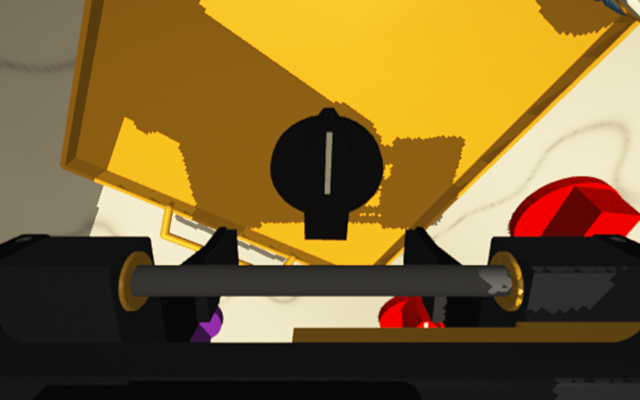

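```bash
python3 -m crank '[{"delta_rot":[-0.002,0.003,0.007],"linear":[0.0066,0.0036,0.0186],"gripper":100},{"delta_rot":[0,0,0],"linear":[0.0066,0,0.0186],"gripper":100},{"delta_rot":[0,0,0],"linear":[0.0066,0,0.0186],"gripper":100},{"delta_rot":[0,0,0],"linear":[0,0,0],"gripper":100}]'
python3 - <<'E'
from k import *
go(RP,PP)
c=capture("wrist");cv2.imwrite("pics/w4.png",c["img"])
E
```

```text
time_s: 6.18
tcp_pos: [0.4749, -0.335, 0.0207]
ee_rot: [[0.791, 0.543, -0.282], [0.509, -0.84, -0.188], [-0.338, 0.005, -0.941]]
wrist_force: [0.1, -0.4, -0.7]
gripper_width: 1.001
t 6.17 rot [ 0.0034 -0.0038 -0.0056] rows 0.0406916618637608 | then lin(new tool axes) [ 0.0018 -0.0031  0.0028] rows 0.07225836289061024 | lin in old axes [ 0.0018 -0.0031  0.0028]
 per-row rot 1 [ 0.0034 -0.0038 -0.0056]
```

View pics/w4.png

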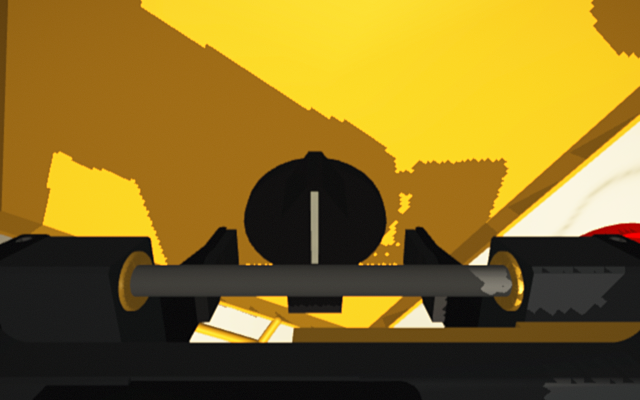

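```bash
python3 -m crank '[{"delta_rot":[0.002,-0.003,-0.005],"linear":[0.0015,-0.0031,0.0025],"gripper":100},{"delta_rot":[0,0,0],"linear":[0,0,0],"gripper":100},{"delta_rot":[0,0,0],"linear":[0,0,0],"gripper":100}]'
python3 - <<'E'
from k import *
go(RP,PP)
E
```

```text
time_s: 6.6
tcp_pos: [0.4739, -0.3322, 0.0172]
ee_rot: [[0.788, 0.546, -0.285], [0.512, -0.838, -0.187], [-0.341, 0.002, -0.94]]
wrist_force: [0.2, 0.8, -0.2]
gripper_width: 1.0
t 6.6 rot [ 0.0013 -0.0013 -0.0012] rows 0.011852892813359392 | then lin(new tool axes) [-0.0001 -0.0002 -0.0003] rows 0.006496941255028816 | lin in old axes [-0.0001 -0.0002 -0.0003]
 per-row rot 1 [ 0.0013 -0.0013 -0.0012]
```

Placed within 0.3 mm of the target. Closing the gripper on the bar.

```bash
python3 -m crank '[{"delta_rot":[0,0,0],"linear":[0,0,0],"gripper":0},{"delta_rot":[0,0,0],"linear":[0,0,0],"gripper":0},{"delta_rot":[0,0,0],"linear":[0,0,0],"gripper":0},{"delta_rot":[0,0,0],"linear":[0,0,0],"gripper":0},{"delta_rot":[0,0,0],"linear":[0,0,0],"gripper":0},{"delta_rot":[0,0,0],"linear":[0,0,0],"gripper":0}]'
python3 -m crank '[{"delta_rot":[0,0,0],"linear":[0,0,0],"gripper":0}]'
python3 - <<'E'
from k import *
go(RP,PP)
c=capture("wrist");cv2.imwrite("pics/w5.png",c["img"])
E
```

```text
time_s: 7.35
tcp_pos: [0.4736, -0.3322, 0.0166]
ee_rot: [[0.788, 0.545, -0.286], [0.512, -0.838, -0.187], [-0.341, 0.001, -0.94]]
wrist_force: [0.7, 0.2, -0.0]
gripper_width: 0.402
time_s: 7.48
tcp_pos: [0.4736, -0.3322, 0.0166]
ee_rot: [[0.788, 0.545, -0.286], [0.512, -0.838, -0.187], [-0.341, 0.001, -0.94]]
wrist_force: [0.6, 0.3, 0.2]
gripper_width: 0.319
t 7.47 rot [ 0.0006 -0.0008 -0.0012] rows 0.00822197120753795 | then lin(new tool axes) [-0.0001 -0.0001 -0.0009] rows 0.014669747103414564 | lin in old axes [-0.0001 -0.0001 -0.0009]
 per-row rot 1 [ 0.0006 -0.0008 -0.0012]
```

View pics/w5.png

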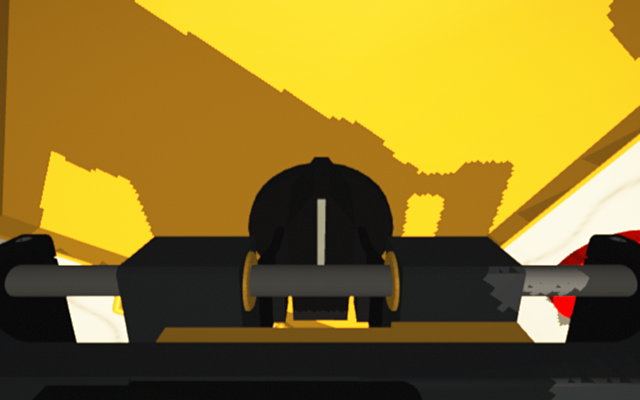

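```bash
python3 -m crank '[{"delta_rot":[0,0,0],"linear":[0,0,0],"gripper":0},{"delta_rot":[0,0,0],"linear":[0,0,0],"gripper":0},{"delta_rot":[0,0,0],"linear":[-0.005,0,-0.014],"gripper":0},{"delta_rot":[0,0,0],"linear":[-0.013,0,-0.036],"gripper":0},{"delta_rot":[0,0,0],"linear":[-0.017,0,-0.047],"gripper":0},{"delta_rot":[0,0,0],"linear":[-0.017,0,-0.047],"gripper":0},{"delta_rot":[0,0,0],"linear":[0,0,0],"gripper":0}]'
python3 - <<'E'
from k import *
c=capture("wrist");cv2.imwrite("pics/w6.png",c["img"])
def tgt(th,h,kz=.0136,tx=-.005):
    # knob origin at foot+h*s
    R=Rt(pd(th),-s)@TY
    return R, foot+h*s+kz*s+tx*pd(th)
R,p=tgt(.686,.075)
go(R,p); print(p, r.sense()["tcp_pos"], R)
E
```

```text
time_s: 8.4
tcp_pos: [0.4764, -0.3327, 0.1753]
ee_rot: [[0.791, 0.546, -0.275], [0.512, -0.838, -0.19], [-0.334, 0.01, -0.942]]
wrist_force: [0.1, 0.3, -2.2]
gripper_width: 0.319
t 8.45 rot [0.4279 0.5259 0.8494] rows 5.874684803831374 | then lin(new tool axes) [-0.1787 -0.5081  0.1951] rows 9.165951266328957 | lin in old axes [ 0.3175 -0.4704 -0.0782]
 per-row rot 6 [0.0713 0.0877 0.1416]
[0.491  0.2395 0.1368] [ 0.4748 -0.332   0.1725] [[ 0.9398 -0.2984  0.1668]
 [-0.3351 -0.9004  0.2775]
 [ 0.0674 -0.3167 -0.9461]]
```

View pics/w6.png

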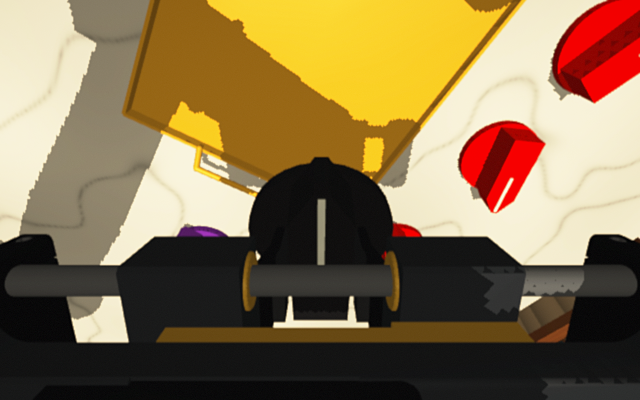

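```bash
python3 -m crank '[{"delta_rot":[0.0713,0.0877,0.1416],"linear":[0,0,0],"gripper":0},{"delta_rot":[0.0713,0.0877,0.1416],"linear":[0,0,0],"gripper":0},{"delta_rot":[0.0713,0.0877,0.1416],"linear":[0,0,0],"gripper":0},{"delta_rot":[0.0713,0.0877,0.1416],"linear":[0,0,0],"gripper":0},{"delta_rot":[0.0713,0.0877,0.1416],"linear":[0,0,0],"gripper":0},{"delta_rot":[0.0713,0.0877,0.1416],"linear":[0,0,0],"gripper":0},{"delta_rot":[0,0,0],"linear":[-0.0178,-0.0508,0.017],"gripper":0},{"delta_rot":[0,0,0],"linear":[-0.0178,-0.0508,0.017],"gripper":0},{"delta_rot":[0,0,0],"linear":[-0.0178,-0.0508,0.017],"gripper":0},{"delta_rot":[0,0,0],"linear":[-0.0178,-0.0508,0.017],"gripper":0}]'
cat >> k.py <<'E'
def tgt(th,h,kz=.0136,tx=-.005):
    R=Rt(pd(th),-s)@TY
    return R, foot+h*s+kz*s+tx*pd(th)
E
python3 - <<'E'
from k import *
go(*tgt(.686,.075)); print(r.sense()["joints"])
E
```

```text
time_s: 9.7
tcp_pos: [0.4776, -0.1045, 0.1639]
ee_rot: [[0.94, -0.302, 0.159], [-0.336, -0.9, 0.279], [0.059, -0.316, -0.947]]
wrist_force: [0.8, -0.1, -0.8]
gripper_width: 0.319
t 9.7 rot [ 0.0013  0.0076 -0.0034] rows 0.04567718987022233 | then lin(new tool axes) [-0.1045 -0.3051  0.1234] rows 5.525081257586881 | lin in old axes [-0.1046 -0.3049  0.1238]
 per-row rot 1 [ 0.0013  0.0076 -0.0034]
[ -5.3734  11.046  -18.9371 -21.207  -53.9872  87.9084]
```

```bash
python3 -m crank '[{"delta_rot":[0,0,0],"linear":[-0.0178,-0.0508,0.019],"gripper":0},{"delta_rot":[0,0,0],"linear":[-0.0178,-0.0508,0.019],"gripper":0},{"delta_rot":[0,0,0],"linear":[-0.0178,-0.0508,0.019],"gripper":0},{"delta_rot":[0,0,0],"linear":[-0.0178,-0.0508,0.019],"gripper":0},{"delta_rot":[0,0,0],"linear":[-0.0178,-0.0508,0.019],"gripper":0},{"delta_rot":[0,0,0],"linear":[0,0,0],"gripper":0},{"delta_rot":[0,0,0],"linear":[0,0,0],"gripper":0}]'
python3 - <<'E'
from k import *
go(*tgt(.686,.075)); print(r.sense()["joints"])
for n in("wrist","scene","side"):
    c=capture(n);cv2.imwrite(f"pics/{n}7.png",c["img"]);np.savez(n+"7.npz",**c)
s_=cv2.imread("pics/scene7.png")[100:200,360:510];d=cv2.imread("pics/side7.png")[250:350,190:340]
cv2.imwrite("pics/sd7.png",cv2.resize(cv2.convertScaleAbs(np.hstack([s_,d])[:, :],alpha=1.5),None,fx=2.6,fy=2.6,interpolation=cv2.INTER_CUBIC))
E
```

```text
time_s: 10.58
tcp_pos: [0.4857, 0.1783, 0.1488]
ee_rot: [[0.94, -0.301, 0.159], [-0.335, -0.901, 0.277], [0.06, -0.314, -0.948]]
wrist_force: [-0.3, -0.6, -0.4]
gripper_width: 0.32
t 10.57 rot [ 0.0032  0.0074 -0.0017] rows 0.04462524455363904 | then lin(new tool axes) [-0.0163 -0.0529  0.0292] rows 1.0011617498073688 | lin in old axes [-0.0162 -0.053   0.0291]
 per-row rot 1 [ 0.0032  0.0074 -0.0017]
[ 32.3751  10.1101 -25.6498 -13.8649 -38.4566  48.2777]
```

View pics/wrist7.png

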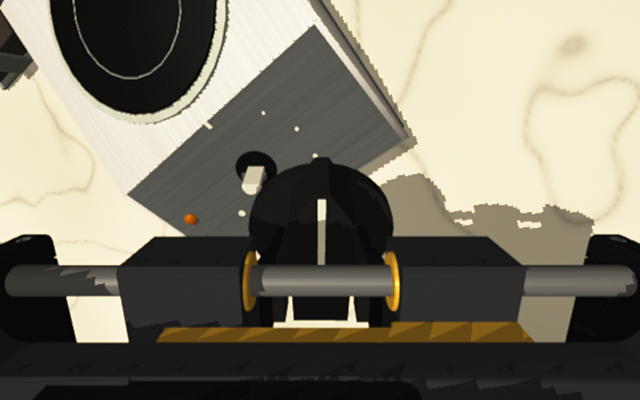

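View pics/sd7.png

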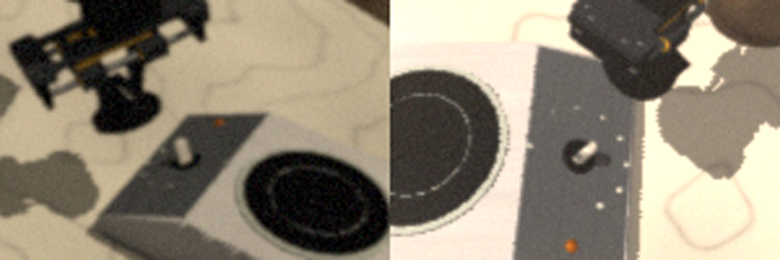

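```bash
python3 - <<'E'
from k import *
c=dict(np.load("wrist7.npz"));im=c["img"]
z=cv2.resize(im[110:230,190:350],None,fx=5,fy=5,interpolation=cv2.INTER_CUBIC)
for n,P in(("foot",foot),("tip",tip),("off",foot+.05*u)):
    q=proj(c,P);print(n,q);cv2.drawMarker(z,tuple(int(t) for t in (q-[190,110])*5+2),(0,0,255),0,10)
cv2.imwrite("pics/z7.png",z)
E
```

```text
foot [257.2981 167.6928]
tip [251.4229 188.8588]
off [209.6677 124.3231]
```

View pics/z7.png

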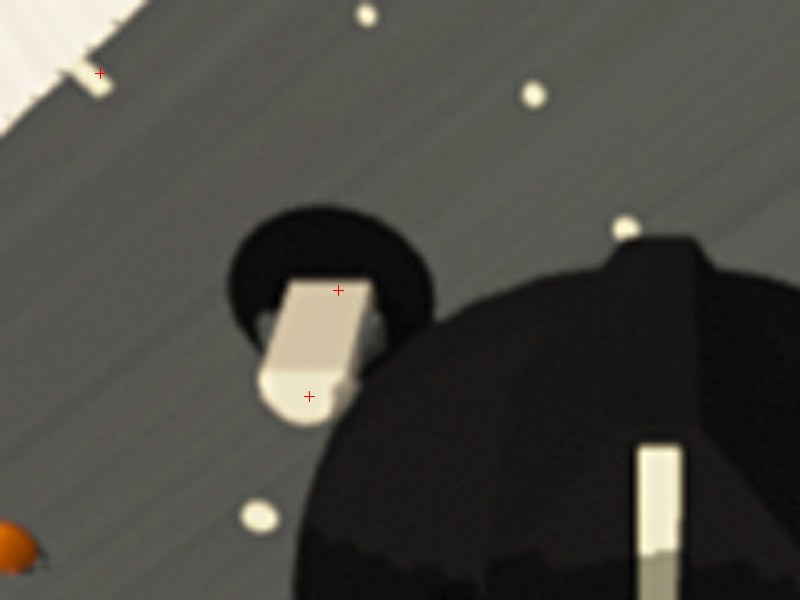

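```bash
sed -i 's/\[.5375,.2504,.062\]/[.5377,.2509,.062]/' h.py; python3 - <<'E'
from k import *
go(*tgt(.686,.06))
E
```

```text
t 10.72 rot [ 0.0019  0.0052 -0.004 ] rows 0.037005659521061676 | then lin(new tool axes) [-0.0125 -0.0538  0.0443] rows 1.132940288657946 | lin in old axes [-0.0125 -0.0538  0.0443]
 per-row rot 1 [ 0.0019  0.0052 -0.004 ]
```

```bash
python3 -m crank '[{"delta_rot":[0.002,0.005,-0.004],"linear":[-0.0114,-0.0269,0.008],"gripper":0},{"delta_rot":[0,0,0],"linear":[-0.0114,-0.0269,0.008],"gripper":0},{"delta_rot":[0,0,0],"linear":[0.0051,0,0.0141],"gripper":0},{"delta_rot":[0,0,0],"linear":[0.0051,0,0.0141],"gripper":0},{"delta_rot":[0,0,0],"linear":[0,0,0],"gripper":0},{"delta_rot":[0,0,0],"linear":[0,0,0],"gripper":0},{"delta_rot":[0,0,0],"linear":[0,0,0],"gripper":0}]'
cat > look.py <<'E'
import sys
from k import *
n=sys.argv[1]
ims=[]
for c,(x,y) in(("scene",(390,115)),("side",(210,270))):
    C_=capture(c);cv2.imwrite(f"pics/{c}{n}.png",C_["img"]);ims.append(C_["img"][y:y+75,x:x+80])
cv2.imwrite(f"pics/sd{n}.png",cv2.resize(cv2.convertScaleAbs(np.hstack(ims),alpha=1.7,beta=10),None,fx=5,fy=5,interpolation=cv2.INTER_CUBIC))
C_=capture("wrist");cv2.imwrite(f"pics/wrist{n}.png",C_["img"]);np.savez(f"wrist{n}.npz",**C_)
E
python3 - <<'E'
from k import *
go(*tgt(.686,.06));st=r.sense();print(st["joints"],st["wrist_force"])
E
python3 look.py 8
```

```text
time_s: 11.6
tcp_pos: [0.4985, 0.2433, 0.1247]
ee_rot: [[0.94, -0.297, 0.167], [-0.334, -0.901, 0.279], [0.068, -0.318, -0.946]]
wrist_force: [-0.6, 0.5, -0.5]
gripper_width: 0.317
t 11.6 rot [-0.0013 -0.0003  0.0017] rows 0.011896076868671585 | then lin(new tool axes) [0.0002 0.0013 0.0005] rows 0.022287456951676672 | lin in old axes [0.0002 0.0013 0.0005]
 per-row rot 1 [-0.0013 -0.0003  0.0017]
[ 38.7041  14.5912 -24.7605 -11.8337 -33.3399  41.3079] [-0.6282  0.4699 -0.4671]
```

View pics/sd8.png

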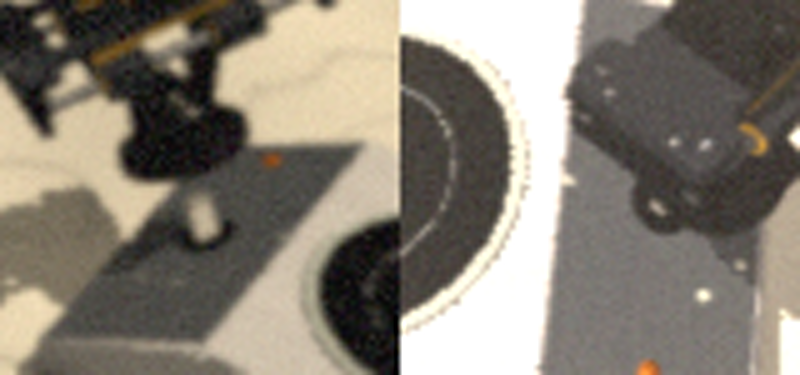

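View pics/wrist8.png

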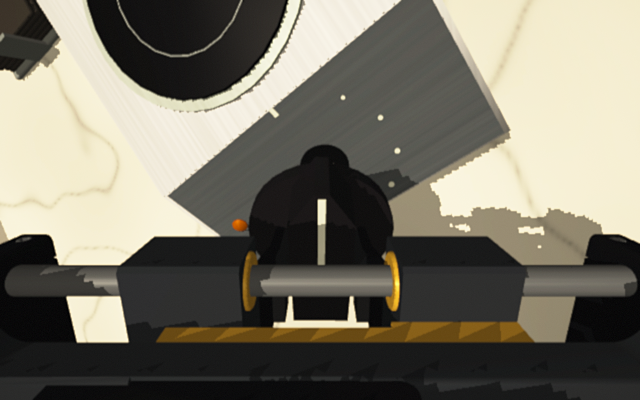

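```bash
python3 -m crank '[{"delta_rot":[0,0,0],"linear":[0.0045,0.001,0.0122],"gripper":0},{"delta_rot":[0,0,0],"linear":[0.0045,0,0.0122],"gripper":0},{"delta_rot":[0,0,0],"linear":[0,0,0],"gripper":0},{"delta_rot":[0,0,0],"linear":[0,0,0],"gripper":0}]'
python3 - <<'E'
from k import *
go(*tgt(.686,.033))
E
python3 look.py 9
```

```text
time_s: 12.25
tcp_pos: [0.5106, 0.2465, 0.1011]
ee_rot: [[0.94, -0.296, 0.166], [-0.333, -0.901, 0.278], [0.068, -0.317, -0.946]]
wrist_force: [-1.1, 0.9, -0.6]
gripper_width: 0.319
t 12.25 rot [-0.0002  0.0005  0.002 ] rows 0.01143205874149497 | then lin(new tool axes) [0.0007 0.0003 0.0007] rows 0.016332616490794125 | lin in old axes [0.0007 0.0003 0.0007]
 per-row rot 1 [-0.0002  0.0005  0.002 ]
```

View pics/sd9.png

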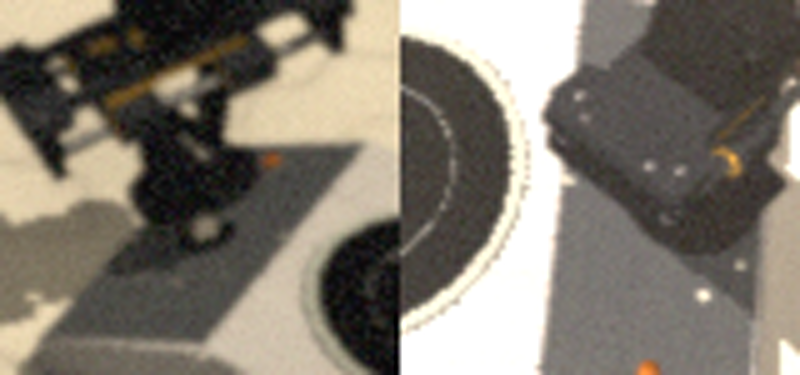

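View pics/wrist9.png

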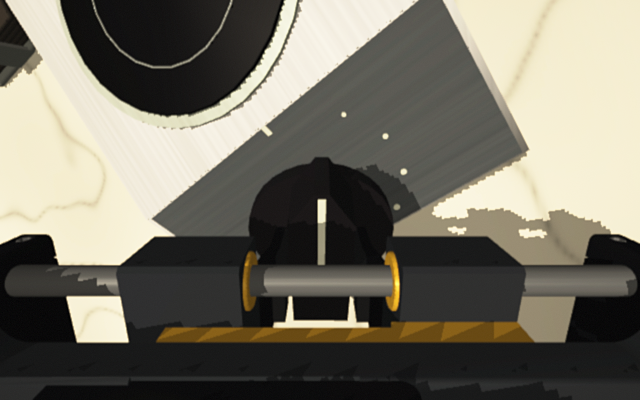

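```bash
python3 - <<'E'
from k import *
c=dict(np.load("wrist9.npz"));im=c["img"]
print(proj(c,foot+.05*u))
g=im[115:150,250:285].min(2);m=(im[:,:,:].min(2)>150)
z=cv2.resize(im[110:150,245:290],None,fx=12,fy=12,interpolation=cv2.INTER_CUBIC);cv2.imwrite("pics/z9.png",z)
# corners of panel
print([proj(c,foot+.055*u+k*.11*v) for k in(1,-1)])
# knob beak and line per current grasp
st=r.sense();R=st["ee_rot"]@TY.T;k=st["tcp_pos"]+R@np.array([.005,0,.0136])
for P in([.046,0,-.038],[0,0,-.009],[0,.038,-.009],[0,-.038,-.009]):print(P,proj(c,k+R@np.array(P)))
E
```

```text
[267.6539 129.6161]
[array([146.4496, 218.6478]), array([440.2689, -25.4069])]
[0.046, 0, -0.038] [323.3208 195.6021]
[0, 0, -0.009] [322.5716 233.3242]
[0, 0.038, -0.009] [394.6241 233.2699]
[0, -0.038, -0.009] [250.5231 233.3784]
```

View pics/z9.png

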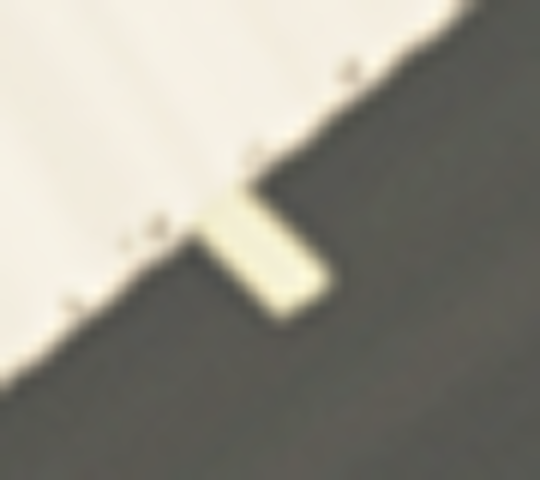

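```bash
python3 -m crank '[{"delta_rot":[0,0,0],"linear":[0.0014,0.0002,0.0035],"gripper":0},{"delta_rot":[0,0,0],"linear":[0.0010,0,0.0028],"gripper":0},{"delta_rot":[0,0,0],"linear":[0.0010,0,0.0028],"gripper":0},{"delta_rot":[0,0,0],"linear":[0,0,0],"gripper":0}]'
python3 - <<'E'
from k import *
go(*tgt(.686,.0255));st=r.sense();print("along s",st["wrist_force"]@s,"u",st["wrist_force"]@u,"v",st["wrist_force"]@v,st["moment"])
E
```

```text
time_s: 12.9
tcp_pos: [0.5151, 0.2475, 0.0926]
ee_rot: [[0.94, -0.297, 0.166], [-0.333, -0.901, 0.278], [0.067, -0.317, -0.946]]
wrist_force: [-0.3, -0.7, -1.8]
gripper_width: 0.319
t 12.9 rot [-0.      0.0008  0.0018] rows 0.010808772745736078 | then lin(new tool axes) [ 0.     -0.0001 -0.0014] rows 0.022527128435708307 | lin in old axes [ 0.     -0.0001 -0.0014]
 per-row rot 1 [-0.      0.0008  0.0018]
along s -1.276748159195537 u -1.2898680358627501 v -0.5407472897464376 [-0.8749  0.4589 -0.0595]
```

```bash
python3 -m crank '[{"delta_rot":[0,0,0],"linear":[0.0010,0,0.0028],"gripper":0},{"delta_rot":[0,0,0],"linear":[0.0010,0,0.0028],"gripper":0},{"delta_rot":[0,0,0],"linear":[0.0010,0,0.0028],"gripper":0},{"delta_rot":[0,0,0],"linear":[0,0,0],"gripper":0}]'
cat > fs.py <<'E'
from k import *
import sys
go(*tgt(float(sys.argv[1]),float(sys.argv[2])));st=r.sense();f=st["wrist_force"];print("along s",f@s,"u",f@u,"v",f@v,st["moment"],"M about s at tip",(st["moment"])@s)
R=st["ee_rot"]@TY.T;k=st["tcp_pos"]+R@np.array([.005,0,.0136]);print("knob est rel foot u,v,s mm",np.array([(k-foot)@e for e in(u,v,s)])*1000,"theta",np.degrees(np.arctan2(-(R[:,0]@v),R[:,0]@u)))
print(st["joints"])
E
python3 fs.py .686 .0165; python3 look.py 10
```

```text
time_s: 13.4
tcp_pos: [0.5193, 0.2488, 0.0849]
ee_rot: [[0.94, -0.297, 0.166], [-0.333, -0.901, 0.278], [0.067, -0.317, -0.946]]
wrist_force: [-1.0, -1.2, -0.8]
gripper_width: 0.321
t 13.4 rot [-0.0001  0.0007  0.0018] rows 0.010654174793588204 | then lin(new tool axes) [ 0.0001 -0.0001 -0.0013] rows 0.02024196085811451 | lin in old axes [ 0.0001 -0.0001 -0.0013]
 per-row rot 1 [-0.0001  0.0007  0.0018]
along s -0.055227411666469245 u -1.5845884588464796 v -0.8173667168000629 [-1.2261  0.5682 -0.0184] M about s at tip 0.48731818367071533
knob est rel foot u,v,s mm [-0.4758  0.2738 15.3534] theta 39.20907123626506
[ 37.4812  19.744  -23.5898 -13.9262 -29.7526  44.7161]
```

View pics/sd10.png

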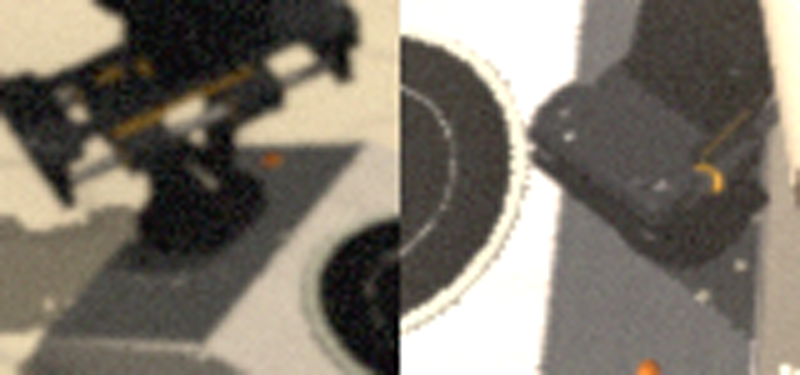

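```bash
python3 -m crank '[{"delta_rot":[0,0,0],"linear":[0.0010,0,0.0028],"gripper":0},{"delta_rot":[0,0,0],"linear":[0.0010,0,0.0028],"gripper":0},{"delta_rot":[0,0,0],"linear":[0.0010,0,0.0028],"gripper":0},{"delta_rot":[0,0,0],"linear":[0,0,0],"gripper":0}]'
python3 fs.py .686 .0025
```

```text
time_s: 14.05
tcp_pos: [0.5236, 0.2502, 0.0771]
ee_rot: [[0.94, -0.297, 0.166], [-0.333, -0.901, 0.278], [0.067, -0.317, -0.946]]
wrist_force: [-0.9, -2.9, -0.6]
gripper_width: 0.323
t 14.05 rot [-0.0002  0.0006  0.0019] rows 0.010661012755131705 | then lin(new tool axes) [ 0.0018 -0.0001  0.0034] rows 0.06203403551595652 | lin in old axes [ 0.0018 -0.0001  0.0034]
 per-row rot 1 [-0.0002  0.0006  0.0019]
along s 0.31491668219701313 u -1.797716577136314 v -2.465950682519219 [-1.5523  0.8712  0.0166] M about s at tip 0.6292590837544721
knob est rel foot u,v,s mm [-0.4606  0.3075  6.3354] theta 39.20740106336436
[ 37.2643  20.7771 -23.271  -14.3465 -29.0874  45.3765]
```

```bash
python3 look.py 11
```

```text
(no output)
```

View pics/sd11.png

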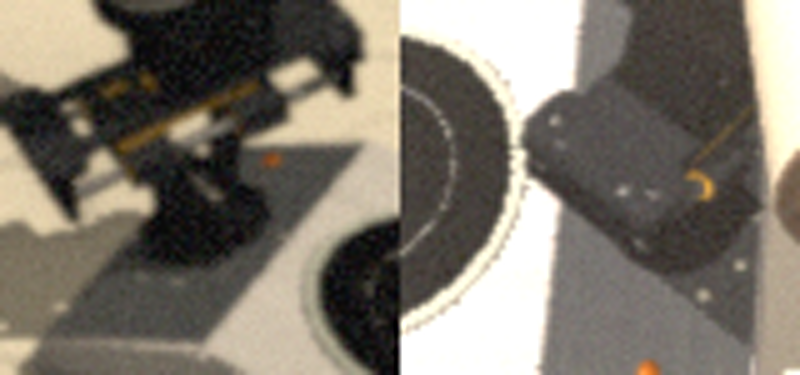

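View pics/wrist11.png

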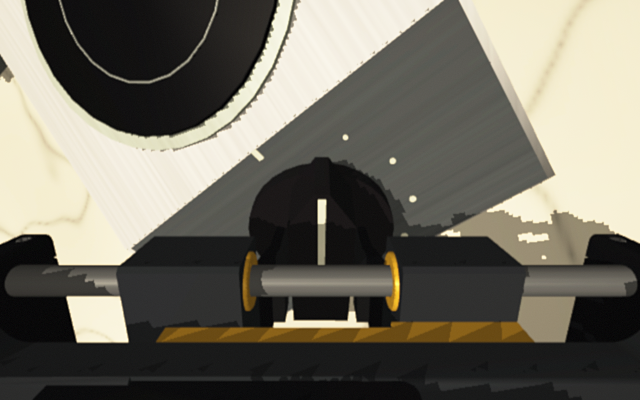

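```bash
python3 -m crank '[{"delta_rot":[0,0,0],"linear":[0.0007,0,0.0019],"gripper":0},{"delta_rot":[0,0,0],"linear":[0.0007,0,0.0019],"gripper":0},{"delta_rot":[0,0,0],"linear":[0,0,0],"gripper":0}]'
python3 fs.py .686 .0025
```

```text
time_s: 14.58
tcp_pos: [0.5253, 0.2507, 0.074]
ee_rot: [[0.941, -0.296, 0.166], [-0.333, -0.901, 0.278], [0.067, -0.317, -0.946]]
wrist_force: [-4.6, -5.3, 2.8]
gripper_width: 0.322
t 14.57 rot [-0.0002  0.0009  0.002 ] rows 0.012081641371210294 | then lin(new tool axes) [ 0.0006 -0.      0.0001] rows 0.009855214044215476 | lin in old axes [ 0.0006 -0.      0.0001]
 per-row rot 1 [-0.0002  0.0009  0.002 ]
along s 5.429341948107807 u -3.74682136210778 v -3.7345485283023487 [-1.6003  1.2709  0.0148] M about s at tip 0.5922751770378886
knob est rel foot u,v,s mm [-0.4568  0.3397  2.7566] theta 39.19919110500279
[ 37.1652  21.1949 -23.1081 -14.5454 -28.8759  45.683 ]
```

```bash
python3 -m crank '[{"delta_rot":[0,0,0],"linear":[0.0005,0,0.0014],"gripper":0},{"delta_rot":[0,0,0],"linear":[0,0,0],"gripper":0}]'; python3 fs.py .686 .0025
python3 -m crank '[{"delta_rot":[0,0,0],"linear":[0.0005,0,0.0014],"gripper":0},{"delta_rot":[0,0,0],"linear":[0,0,0],"gripper":0}]'; python3 fs.py .686 .0025
```

```text
time_s: 14.82
tcp_pos: [0.5253, 0.2508, 0.0738]
ee_rot: [[0.941, -0.296, 0.165], [-0.332, -0.901, 0.278], [0.067, -0.317, -0.946]]
wrist_force: [-8.0, -6.0, 10.3]
gripper_width: 0.32
t 14.82 rot [-0.0001  0.0017  0.0025] rows 0.016595017307242173 | then lin(new tool axes) [ 0.0006 -0.     -0.0002] rows 0.009561035036019893 | lin in old axes [ 0.0006 -0.     -0.0002]
 per-row rot 1 [-0.0001  0.0017  0.0025]
along s 13.603515404911454 u -3.0591204438702766 v -3.4110149250577364 [-1.5263  2.205   0.3263] M about s at tip 0.6900222726703678
knob est rel foot u,v,s mm [-0.4755  0.3951  2.5478] theta 39.17007140135977
[ 37.1385  21.2315 -23.0514 -14.6097 -28.9363  45.7913]
time_s: 15.08
tcp_pos: [0.5255, 0.2509, 0.0737]
ee_rot: [[0.941, -0.296, 0.165], [-0.332, -0.901, 0.278], [0.066, -0.317, -0.946]]
wrist_force: [-13.3, -8.4, 19.1]
gripper_width: 0.32
t 15.07 rot [-0.0001  0.0025  0.003 ] rows 0.02085394875427035 | then lin(new tool axes) [ 0.0005  0.     -0.0003] rows 0.009215302080145277 | lin in old axes [ 0.0005  0.     -0.0003]
 per-row rot 1 [-0.0001  0.0025  0.003 ]
along s 24.17525313456662 u -3.5843828775068864 v -4.094405329155813 [-1.3396  3.186   0.7047] M about s at tip 0.7850496571445221
knob est rel foot u,v,s mm [-0.4359  0.4061  2.3583] theta 39.145632869135476
[ 37.1064  21.2654 -22.992  -14.6734 -28.9968  45.8999]
```

```bash
python3 -m crank '[{"delta_rot":[0,0,0],"linear":[-0.0008,0,-0.0023],"gripper":0},{"delta_rot":[0,0,0],"linear":[0,0,0],"gripper":0}]'; python3 fs.py .686 .0025
python3 -m crank '[{"delta_rot":[-0.0342,0,-0.094],"linear":[0,0.0005,0],"gripper":0},{"delta_rot":[-0.0342,0,-0.094],"linear":[0,0.0005,0],"gripper":0},{"delta_rot":[-0.0342,0,-0.094],"linear":[0,0.0005,0],"gripper":0},{"delta_rot":[0,0,0],"linear":[0,0,0],"gripper":0}]'
python3 fs.py .386 .0025
```

```text
time_s: 15.32
tcp_pos: [0.5253, 0.2507, 0.074]
ee_rot: [[0.941, -0.296, 0.166], [-0.333, -0.901, 0.278], [0.067, -0.317, -0.946]]
wrist_force: [-4.8, -5.1, 5.8]
gripper_width: 0.318
t 15.32 rot [-0.0002  0.001   0.0023] rows 0.013822136998486365 | then lin(new tool axes) [ 0.0006 -0.      0.    ] rows 0.009336504090897438 | lin in old axes [ 0.0006 -0.      0.    ]
 per-row rot 1 [-0.0002  0.001   0.0023]
along s 8.086035930983115 u -2.3133355928307635 v -3.45826239295048 [-1.6995  1.6578  0.2009] M about s at tip 0.7442498802942168
knob est rel foot u,v,s mm [-0.4372  0.3391  2.7153] theta 39.184646728396515
[ 37.1569  21.201  -23.0968 -14.5633 -28.8831  45.7231]
time_s: 15.82
tcp_pos: [0.5249, 0.2493, 0.0735]
ee_rot: [[0.988, -0.037, 0.148], [-0.064, -0.982, 0.18], [0.139, -0.187, -0.973]]
wrist_force: [-4.5, -5.6, 5.8]
gripper_width: 0.319
t 15.82 rot [0.0008 0.0011 0.0039] rows 0.022106695917504457 | then lin(new tool axes) [ 0.0007  0.0001 -0.    ] rows 0.011097030287228162 | lin in old axes [ 0.0007  0.0001 -0.    ]
 per-row rot 1 [0.0008 0.0011 0.0039]
along s 7.9899511728825665 u -2.230627404442716 v -4.0176137412675175 [-1.8535  1.4247 -0.0684] M about s at tip 0.6187551247731995
knob est rel foot u,v,s mm [-0.5856  0.3495  2.6966] theta 21.893025844096798
[ 39.9783  21.8033 -24.3752  -4.7739 -30.6637  50.9088]
```

```bash
python3 -m crank '[{"delta_rot":[-0.0342,0,-0.094],"linear":[0,0.0005,0],"gripper":0},{"delta_rot":[-0.0342,0,-0.094],"linear":[0,0.0005,0],"gripper":0},{"delta_rot":[-0.0342,0,-0.094],"linear":[0,0.0005,0],"gripper":0},{"delta_rot":[-0.0239,0,-0.0658],"linear":[0,0.0004,0],"gripper":0},{"delta_rot":[0,0,0],"linear":[0,0,0],"gripper":0}]'
python3 fs.py 0 .0025; python3 look.py 12
```

```text
time_s: 16.45
tcp_pos: [0.5252, 0.2474, 0.0733]
ee_rot: [[0.945, 0.282, 0.164], [0.277, -0.959, 0.055], [0.173, -0.007, -0.985]]
wrist_force: [-5.1, -5.1, 5.9]
gripper_width: 0.319
t 16.45 rot [-0.005   0.0006 -0.0119] rows 0.07012242202682797 | then lin(new tool axes) [ 0.0006  0.0003 -0.    ] rows 0.011006393220183335 | lin in old axes [ 0.0006  0.0003 -0.    ]
 per-row rot 1 [-0.005   0.0006 -0.0119]
along s 8.301987602045697 u -2.5760482410837433 v -3.3873918525193583 [-1.5814  1.4012 -0.1915] M about s at tip 0.38545148685012065
knob est rel foot u,v,s mm [-0.5998  0.2377  2.6899] theta 0.7416167274909647
[ 43.3257  22.3222 -27.5144   7.9878 -31.3333  56.5091]
```

View pics/wrist12.png

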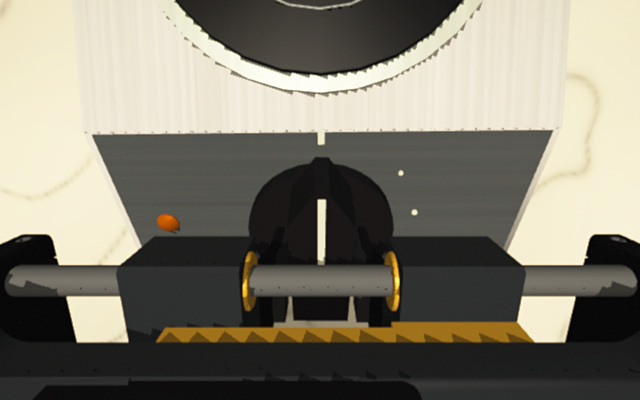

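View pics/sd12.png

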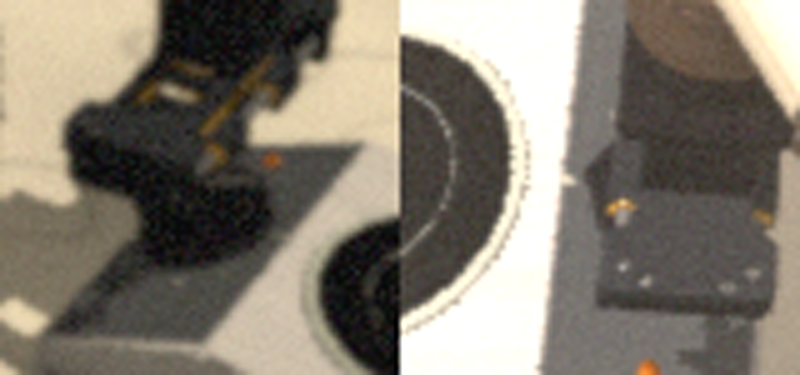

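```bash
python3 -m crank '[{"delta_rot":[-0.0171,0,-0.047],"linear":[0,0.0003,0],"gripper":0},{"delta_rot":[0,0,0],"linear":[0,0,0],"gripper":0}]'; python3 fs.py -0.05 .0025
python3 -m crank '[{"delta_rot":[-0.0171,0,-0.047],"linear":[0,0.0003,0],"gripper":0},{"delta_rot":[0,0,0],"linear":[0,0,0],"gripper":0}]'; python3 fs.py -0.1 .0025
```

```text
time_s: 16.85
tcp_pos: [0.5253, 0.2471, 0.0733]
ee_rot: [[0.931, 0.323, 0.169], [0.321, -0.946, 0.039], [0.173, 0.018, -0.985]]
wrist_force: [-5.0, -5.1, 5.6]
gripper_width: 0.314
t 16.85 rot [-0.0053  0.0005 -0.0126] rows 0.07386249267733216 | then lin(new tool axes) [ 0.0006  0.0003 -0.    ] rows 0.01081159523316178 | lin in old axes [ 0.0006  0.0003 -0.    ]
 per-row rot 1 [-0.0053  0.0005 -0.0126]
along s 7.991422139468259 u -2.657625615097707 v -3.451028022353758 [-1.5016  1.5404 -0.221 ] M about s at tip 0.3014522148149951
knob est rel foot u,v,s mm [-0.6019  0.1953  2.6824] theta -2.0833076098343954
[ 43.7352  22.3671 -28.0832   9.8152 -31.2909  57.1503]
time_s: 17.1
tcp_pos: [0.5254, 0.2469, 0.0733]
ee_rot: [[0.915, 0.363, 0.175], [0.365, -0.931, 0.023], [0.171, 0.043, -0.984]]
wrist_force: [-5.8, -4.1, 5.9]
gripper_width: 0.318
t 17.1 rot [-0.0053  0.0004 -0.0126] rows 0.07387507729327443 | then lin(new tool axes) [ 0.0006  0.0003 -0.    ] rows 0.011029250635208121 | lin in old axes [ 0.0006  0.0003 -0.    ]
 per-row rot 1 [-0.0053  0.0004 -0.0126]
along s 8.498112761285608 u -2.836540389758139 v -2.227421874357297 [-1.4391  1.645  -0.2892] M about s at tip 0.19720021557576184
knob est rel foot u,v,s mm [-0.612   0.1906  2.6938] theta -4.947918625485922
[ 44.1413  22.4053 -28.6944  11.7091 -31.2255  57.7606]
```

```bash
python3 -m crank '[{"delta_rot":[-0.0171,0,-0.047],"linear":[0,0.0003,0],"gripper":0},{"delta_rot":[0,0,0],"linear":[0,0,0],"gripper":0}]'; python3 fs.py -0.15 .0025|egrep 'along|knob'
python3 -m crank '[{"delta_rot":[-0.0171,0,-0.047],"linear":[0,0.0003,0],"gripper":0},{"delta_rot":[0,0,0],"linear":[0,0,0],"gripper":0}]'; python3 fs.py -0.2 .0025|egrep 'along|knob'; python3 look.py 13
```

```text
time_s: 17.35
tcp_pos: [0.5255, 0.2466, 0.0733]
ee_rot: [[0.897, 0.402, 0.182], [0.408, -0.913, 0.008], [0.169, 0.067, -0.983]]
wrist_force: [-5.5, -5.4, 5.3]
gripper_width: 0.319
along s 7.956316807430363 u -3.260119801742656 v -3.5162875496859507 [-1.3665  1.6291 -0.2573] M about s at tip 0.192418632758019
knob est rel foot u,v,s mm [-0.6153  0.164   2.682 ] theta -7.804533815328315
time_s: 17.6
tcp_pos: [0.5257, 0.2464, 0.0734]
ee_rot: [[0.878, 0.441, 0.189], [0.45, -0.893, -0.008], [0.166, 0.092, -0.982]]
wrist_force: [-4.6, -4.9, 7.2]
gripper_width: 0.319
along s 9.167318820166685 u -1.450902547257681 v -3.3051323860767567 [-1.3567  1.5744 -0.3871] M about s at tip 0.08331234502303357
knob est rel foot u,v,s mm [-0.4743  0.0953  2.6718] theta -10.643917538954492
```

View pics/wrist13.png

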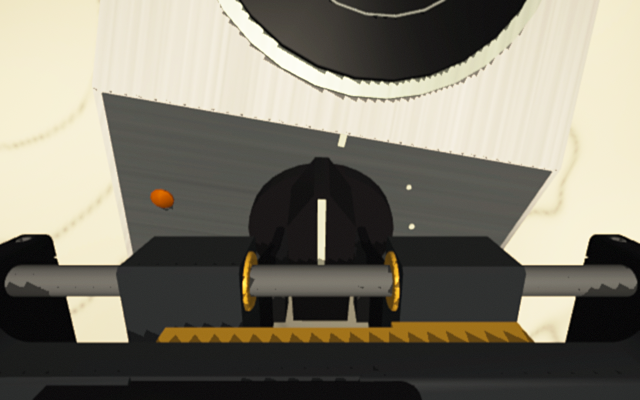

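```bash
python3 -m crank '[{"delta_rot":[-0.0103,0,-0.0282],"linear":[0,0.0002,0],"gripper":0},{"delta_rot":[0,0,0],"linear":[0,0,0],"gripper":0}]'; python3 fs.py -0.2 .0025|egrep 'along|knob'
python3 -m crank '[{"delta_rot":[-0.0103,0,-0.0282],"linear":[0,0.0002,0],"gripper":0},{"delta_rot":[0,0,0],"linear":[0,0,0],"gripper":0}]'; python3 fs.py -0.2 .0025|egrep 'along|knob'; python3 look.py 14
```

```text
time_s: 18.0
tcp_pos: [0.5259, 0.2462, 0.0735]
ee_rot: [[0.865, 0.463, 0.194], [0.474, -0.88, -0.016], [0.163, 0.106, -0.981]]
wrist_force: [-6.0, -4.9, 6.0]
gripper_width: 0.32
along s 8.781478546109536 u -3.2437702587392576 v -2.95783590417503 [-1.2876  1.5151 -0.4113] M about s at tip 0.03793888978163418
knob est rel foot u,v,s mm [-0.3406  0.0548  2.6879] theta -12.323721913698543
time_s: 18.25
tcp_pos: [0.526, 0.2461, 0.0735]
ee_rot: [[0.852, 0.484, 0.199], [0.499, -0.866, -0.025], [0.16, 0.121, -0.98]]
wrist_force: [-5.3, -4.0, 6.6]
gripper_width: 0.319
along s 8.833931358006014 u -2.1323146165037685 v -2.244047187215858 [-1.2253  1.5129 -0.5297] M about s at tip -0.09397586303869211
knob est rel foot u,v,s mm [-0.278  -0.0053  2.6741] theta -14.015301640033693
```

View pics/wrist14.png

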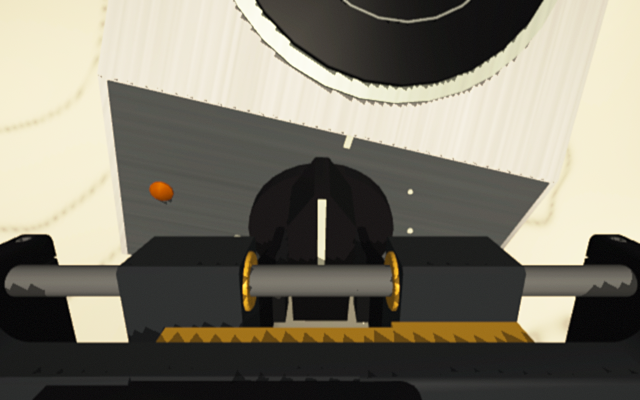

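```bash
python3 -m crank '[{"delta_rot":[-0.0137,0,-0.0376],"linear":[0,0.0002,0],"gripper":0},{"delta_rot":[0,0,0],"linear":[0,0,0],"gripper":0},{"delta_rot":[0,0,0],"linear":[0,0,0],"gripper":0}]'; python3 fs.py -0.2 .0025|egrep 'along|knob'
python3 -m crank '[{"delta_rot":[-0.0137,0,-0.0376],"linear":[0,0.0002,0],"gripper":0},{"delta_rot":[0,0,0],"linear":[0,0,0],"gripper":0},{"delta_rot":[0,0,0],"linear":[0,0,0],"gripper":0}]'; python3 fs.py -0.2 .0025|egrep 'along|knob'
```

```text
time_s: 18.77
tcp_pos: [0.5262, 0.2459, 0.0736]
ee_rot: [[0.834, 0.512, 0.206], [0.53, -0.847, -0.037], [0.156, 0.14, -0.978]]
wrist_force: [-4.4, -4.4, 6.2]
gripper_width: 0.322
along s 8.161869739274188 u -1.6710736228546739 v -2.9213984952547705 [-1.1371  1.561  -0.6598] M about s at tip -0.2559421249923303
knob est rel foot u,v,s mm [-0.1455 -0.0568  2.6792] theta -16.241084839108154
time_s: 19.15
tcp_pos: [0.5264, 0.2457, 0.0737]
ee_rot: [[0.814, 0.54, 0.213], [0.561, -0.827, -0.048], [0.15, 0.159, -0.976]]
wrist_force: [-4.8, -3.9, 4.9]
gripper_width: 0.321
along s 7.123757363685809 u -2.479203991064508 v -2.3126988309446554 [-1.024   1.6131 -0.7789] M about s at tip -0.42068591770965724
knob est rel foot u,v,s mm [-0.1205 -0.0181  2.6789] theta -18.495216006001808
```

```bash
python3 look.py 15
```

```text
(no output)
```

View pics/wrist15.png

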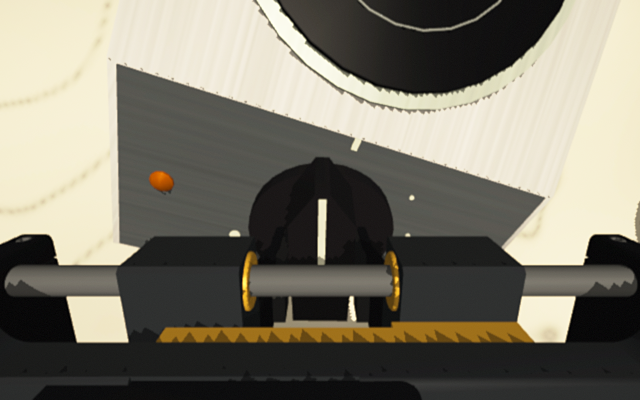

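View pics/sd15.png

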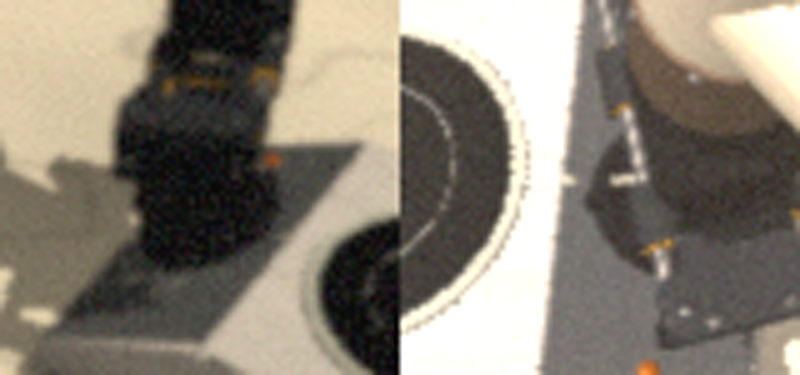

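```bash
python3 -m crank '[{"delta_rot":[0.0205,0,0.0564],"linear":[0,-0.0003,0],"gripper":0},{"delta_rot":[0.0205,0,0.0564],"linear":[0,-0.0003,0],"gripper":0},{"delta_rot":[0,0,0],"linear":[0,0,0],"gripper":0},{"delta_rot":[0,0,0],"linear":[0,0,0],"gripper":0}]'; python3 fs.py -0.2 .0025|egrep 'along|knob'
python3 - <<'E'
from k import *
C_=capture("wrist");np.savez("wrist16.npz",**C_)
for n in(9,12,14,15,16):
    im=dict(np.load(f"wrist{n}.npz"))["img"][200:262,300:345]
    m=im.min(2)>np.maximum(110,0);yy,xx=np.nonzero(im.min(2)>110)
    print(n,len(yy),np.polyfit(yy,xx,1),np.degrees(np.arctan(np.polyfit(yy,xx,1)[0])))
E
```

```text
time_s: 19.8
tcp_pos: [0.5259, 0.2462, 0.0735]
ee_rot: [[0.869, 0.455, 0.192], [0.466, -0.885, -0.013], [0.164, 0.101, -0.981]]
wrist_force: [-6.0, -4.2, 5.8]
gripper_width: 0.321
along s 8.471595318966774 u -3.1447345914241986 v -2.287360297692408 [-1.2491  1.5613 -0.3519] M about s at tip 0.06424727935093374
knob est rel foot u,v,s mm [-0.3033 -0.0368  2.6782] theta -11.753262314005303
9 448 [-0.0163 21.6166] -0.9347685649258078
12 451 [-0.0139 21.5817] -0.7947461827258413
14 465 [-0.0123 21.6466] -0.7048270161808711
15 488 [-0.017  21.9773] -0.9755204794291585
16 455 [-0.0123 21.5809] -0.7046793781048205
```

```bash
python3 -m crank '[{"delta_rot":[0,0,0],"linear":[0,0,0],"gripper":70},{"delta_rot":[0,0,0],"linear":[0,0,0],"gripper":70},{"delta_rot":[0,0,0],"linear":[0,0,0],"gripper":70},{"delta_rot":[0,0,0],"linear":[0,0,0],"gripper":70}]'; python3 fs.py -0.2 .0025|egrep 'along|knob'
python3 look.py 17
```

```text
time_s: 20.35
tcp_pos: [0.5266, 0.2471, 0.0731]
ee_rot: [[0.868, 0.456, 0.194], [0.467, -0.884, -0.012], [0.166, 0.101, -0.981]]
wrist_force: [0.0, 0.4, -0.2]
gripper_width: 0.66
along s -0.2556786536650342 u 0.03272350071123417 v 0.3513542590747598 [-0.025   0.3743 -0.0001] M about s at tip -0.042845264581976225
knob est rel foot u,v,s mm [0.2879 0.6293 1.9329] theta -11.801812087442968
```

View pics/wrist17.png

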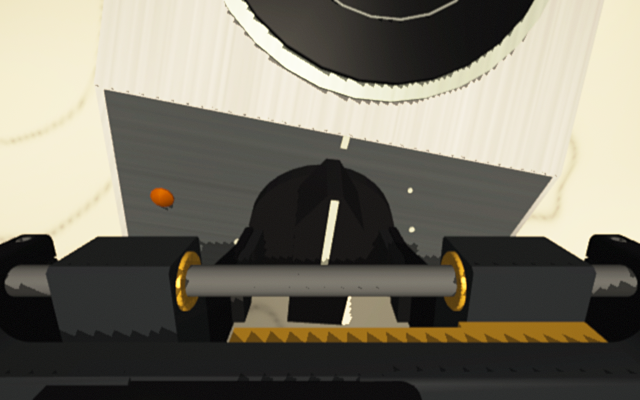

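```bash
python3 -m crank '[{"delta_rot":[0,0,0],"linear":[-0.017,0,-0.047],"gripper":70},{"delta_rot":[0,0,0],"linear":[-0.017,0,-0.047],"gripper":70},{"delta_rot":[0,0,0],"linear":[0,0,0],"gripper":70}]'; python3 look.py 18
python3 - <<'E'
from k import *
for n,a,b in((17,(333.3,201),(325.3,262)),):
    c=dict(np.load(f"wrist{n}.npz"));P=foot+.0405*s
    A,B=onpl(c,a,P,s),onpl(c,b,P,s);d=A-B;print(np.degrees(np.arctan2(-(d@v),d@u)),np.linalg.norm(d),[(A-foot)@u,(A-foot)@v])
E
```

```text
time_s: 20.88
tcp_pos: [0.4791, 0.2331, 0.1634]
ee_rot: [[0.867, 0.457, 0.198], [0.467, -0.884, -0.007], [0.172, 0.099, -0.98]]
wrist_force: [-0.2, -0.1, -0.7]
gripper_width: 0.698
-7.05256031900604 0.03369202293316484 [np.float64(0.0443002602882398), np.float64(0.00502445585557274)]
```

View pics/wrist18.png

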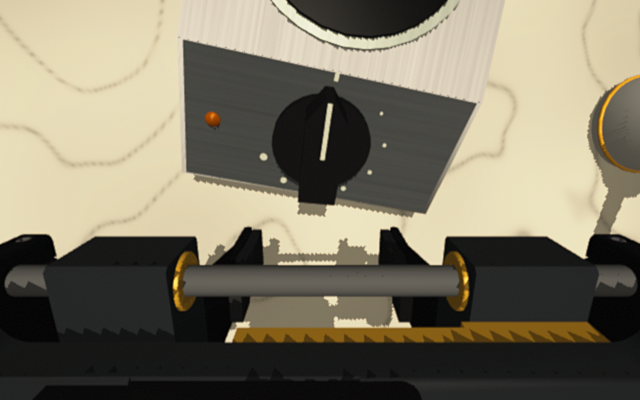

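View pics/sd18.png

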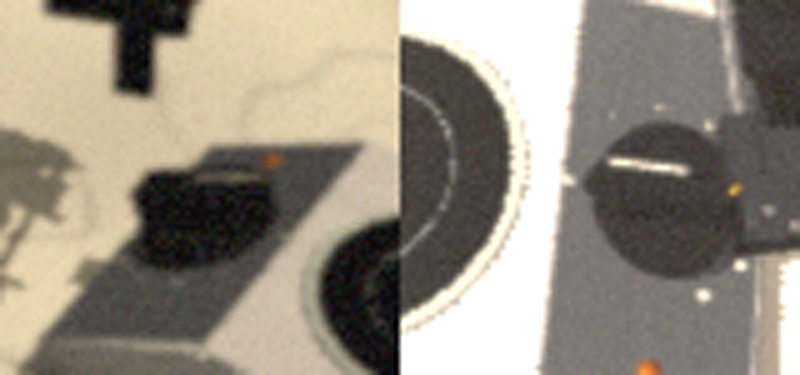

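```bash
python3 - <<'E'
from k import *
c=dict(np.load("wrist18.npz"));im=c["img"]
roi=im[98:165,312:342].min(2);yy,xx=np.nonzero(roi>110);yy=yy+98;xx=xx+312
k=np.polyfit(yy,xx,1);print(yy.min(),yy.max(),k,len(yy))
a=(np.polyval(k,yy.min()),yy.min());b=(np.polyval(k,yy.max()),yy.max())
for h in(.0405,.045):
    P=foot+h*s;A,B=onpl(c,a,P,s),onpl(c,b,P,s);d=A-B
    print(h,"theta",np.degrees(np.arctan2(-(d@v),d@u)),"len",np.linalg.norm(d),"A u,v",(A-foot)@u,(A-foot)@v,"B",(B-foot)@u,(B-foot)@v)
print("offmark proj",proj(c,foot+.05*u))
for n in("scene","side"):
    im=cv2.imread(f"pics/{n}18.png");
    x,y=(390,115) if n=="scene" else (210,270)
    print(n)
# seat height: triangulate line tip side/wrist
# skirt silhouette in wrist
g=im
E
```

```text
104 159 [ -0.144  344.8037] 263
0.0405 theta -4.730133445375345 len 0.039636618851806395 A u,v 0.0442612392507386 0.004101134153127934 B 0.004759616569456063 0.0008325932632262852
0.045 theta -4.73013344537544 len 0.03875691517590643 A u,v 0.0459221755431577 0.004566931864318965 B 0.007297260403622366 0.0013709336765691715
offmark proj [336.0747  76.4921]
scene
side
```

```bash
python3 - <<'E'
from k import *
c=dict(np.load("w2.npz"));roi=c["img"][88:148,312:330].min(2);yy,xx=np.nonzero(roi>110);yy+=88;xx+=312
print("tray line rows",yy.min(),yy.max(),"len",np.linalg.norm(onz(c,(320,yy.min()),.041)-onz(c,(320,yy.max()),.041)))
w=dict(np.load("wrist18.npz"))
im=cv2.imread("pics/side18.png")
roi=im[290:312,325:355]
# line in side crop: zoom (610,160)-(688,172) => px
t=(210+(610-400)/5,270+160/5);e=(210+(688-400)/5,270+172/5);print(t,e)
for p,q in(((329.9,104),t),((322,159.5),e)):
    X,g=tri(w,p,"side",q);print("s-height mm",(X-foot)@s*1000,"u,v",(X-foot)@u*1000,(X-foot)@v*1000,"gap",g*1000)
C_=capture("scene");cv2.imwrite("pics/scene19.png",C_["img"])
E
```

```text
tray line rows 93 143 len 0.03965047777860679
(252.0, 302.0) (267.6, 304.4)
s-height mm 43.22058585817233 u,v 44.42419192404996 4.31892498881695 gap 1.5955594977148488
s-height mm 39.74661062941695 u,v 3.02625900322011 0.2757956767102865 gap 1.7104348078207232
```

View pics/scene19.png

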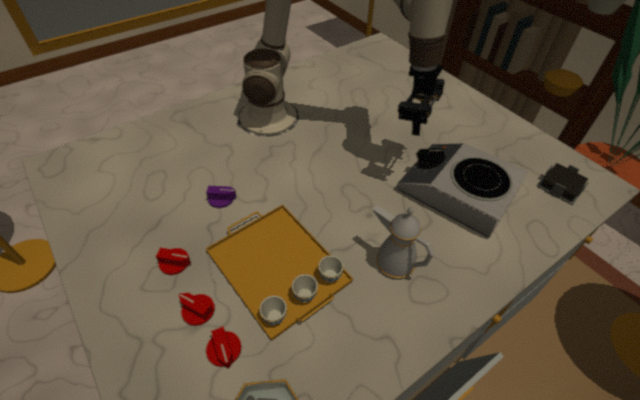

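```bash
python3 -c "
from station import workorder
print(workorder.finish_job())"
```

```text
the job is handed in; nothing more can be done
None
```

The knob is back on its shaft, pushed home and turned anticlockwise against the off stop. I let go, backed the gripper about 0.1 m away and handed the job in at about 21 s of the 48 s.

I had to hold the bar with the gripper tilted 20°, because the arm could not reach the shaft with the tool straight along it.

- **Pushed home:** the knob went in with its flat matched to the shaft at about 39°. It stopped hard at an estimated 2.4 mm off the panel under 24 N (2.5 mm is home). I did not see a distinct snap in the force, and less catch resistance than stated showed on the way in. After release, the white line is as long as it was on the tray when measured at the fully home height (both 39.6 mm). A rougher two-camera check put it at 40–43 mm from the panel, where 40.5 mm is expected.
- **Off:** I turned past the mark until the torque about the shaft clearly rose, with the gripper at −18°, then eased back and opened. On release the knob sprang back; the pointer now reads about 5° past the off mark, within the knob's 10° play. The first reading, with the gripper still around the knob, was −7°. I could not measure the shaft angle directly, so its being at the stop rests on that torque rise.
- **Surroundings:** the coffee pot, the cups and the look-alike knobs appear to be where they started in the last scene picture.

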